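# Clamp the canner lid down crosswise

### The job

Clamp the lid of the pressure canner down level with its four red square-headed knobs, which turn clockwise to tighten. Work crosswise (a knob, then the one opposite, then the other two) and in two passes or more: first bring every knob just snug, to about 0.1 N m above its free-running drag (20 N of clamp load), then crosswise again until every one is firm, about 0.2 N m above that drag (40 N); never screw one down hard while another is still loose, do not overtighten any (70 N is too much), and leave the other things on the worktop alone.

Things in the scene. Friction and masses are not known exactly. Their poses are not given: they have to be found in the camera images.
- canner: Low aluminium pressure canner, fixed, 236 mm across, 100 mm high; origin: centre of its underside. Four steel C brackets on its rim at 45, 135, 225, 315 degrees of its frame (tops 154 mm high, outer faces 136 mm from the axis), each with one clamp on a 100 mm radius. Clamps 1 to 4 run anticlockwise seen from above: 1 faces 3 across the lid, 2 faces 4.
- lid: Loose round aluminium lid, 228 mm across, about 1.5 kg, lying under the brackets on the canner's springy rubber seal; rim 10 mm thick, dial gauge in the middle up to 42 mm high. Origin: centre of its underside, z up. It sinks and rocks slightly as clamps are tightened: later clamps then have up to 0.3 rad farther to go, and a tightened clamp loses up to a quarter of its load.
- grip_1 (a point): Red square-headed knob of clamp 1, 24x24 mm, 30 mm high. Point on its turning axis, 10 mm under its top, 30 mm above the bracket: grip two flat sides here (TCP here: fingertips clear the bracket by 11 mm). x and y square to the sides (a quarter turn looks the same), z up. Clockwise from above tightens; it turns in place and stays where it is left.
- foot_1: Steel foot of clamp 1, 18 mm across, below knob 1; origin: middle of its underside. The knob drives it down 5 mm per rad; it presses the lid's rim through a spring. It starts clear of the lid by 0.15 to 0.5 rad of turning. Its force on the lid is the clamp load: 20 N for each 0.1 N m of knob torque above the drag, about 40 N per rad.
- grip_2 (a point): Red square-headed knob of clamp 2, 24x24 mm, 30 mm high. Point on its turning axis, 10 mm under its top, 30 mm above the bracket: grip two flat sides here (TCP here: fingertips clear the bracket by 11 mm). x and y square to the sides (a quarter turn looks the same), z up. With a foot clear of the lid each knob has the same steady drag, about 0.3 N m, felt in the first 0.1 rad.
- foot_2: Steel foot of clamp 2, 18 mm across, below knob 2; origin: middle of its underside. The knob drives it down 5 mm per rad; it presses the lid's rim through a spring. It starts clear of the lid by 0.15 to 0.5 rad of turning. Its force on the lid is the clamp load: 20 N for each 0.1 N m of knob torque above the drag, about 40 N per rad.
- grip_3 (a point): Red square-headed knob of clamp 3, 24x24 mm, 30 mm high. Point on its turning axis, 10 mm under its top, 30 mm above the bracket: grip two flat sides here (TCP here: fingertips clear the bracket by 11 mm). x and y square to the sides (a quarter turn looks the same), z up. Once a foot has touched, the torque rises above the drag by about 0.2 N m per rad (any of the four).
- foot_3: Steel foot of clamp 3, 18 mm across, below knob 3; origin: middle of its underside. The knob drives it down 5 mm per rad; it presses the lid's rim through a spring. It starts clear of the lid by 0.15 to 0.5 rad of turning. Its force on the lid is the clamp load: 20 N for each 0.1 N m of knob torque above the drag, about 40 N per rad.
- grip_4 (a point): Red square-headed knob of clamp 4, 24x24 mm, 30 mm high. Point on its turning axis, 10 mm under its top, 30 mm above the bracket: grip two flat sides here (TCP here: fingertips clear the bracket by 11 mm). x and y square to the sides (a quarter turn looks the same), z up. Drag can act either way at rest: compare torques read the same way, after small steps.
- foot_4: Steel foot of clamp 4, 18 mm across, below knob 4; origin: middle of its underside. The knob drives it down 5 mm per rad; it presses the lid's rim through a spring. It starts clear of the lid by 0.15 to 0.5 rad of turning. Its force on the lid is the clamp load: 20 N for each 0.1 N m of knob torque above the drag, about 40 N per rad.
- lemon: Bystander: yellow lemon, 67x54x54 mm; origin at its underside. To be left alone.
- mug: Bystander: white mug, green inside, 80x113x91 mm; origin at its underside. To be left alone.
- onion: Bystander: brown onion, 78x79x85 mm; origin at its underside. To be left alone.
- bowl: Bystander: small cream bowl, 135x135x53 mm; origin at its underside. To be left alone.

How it is judged:
On the way, in this order (a step that is already met when the one before it is completed fails the run):
1. Two opposite clamps are snug (6 to 28 N) while the other two feet still stand clear of the lid (under 3 N) (((contact force between foot_1 and lid between 6 and 28 N and contact force between foot_3 and lid between 6 and 28 N and contact force between each of foot_2, foot_4 and lid below 3 N) or (contact force between foot_2 and lid between 6 and 28 N and contact force between foot_4 and lid between 6 and 28 N and contact force between each of foot_1, foot_3 and lid below 3 N))), for 0.2 s.
2. All four clamps are snug (6 to 28 N) (contact force between foot_1 and lid between 6 and 28 N and contact force between foot_2 and lid between 6 and 28 N and contact force between foot_3 and lid between 6 and 28 N and contact force between foot_4 and lid between 6 and 28 N), for 0.2 s.
3. Two opposite clamps are firm (28 to 60 N) while the other two are still no more than snug (under 28 N) (((contact force between foot_1 and lid between 28 and 60 N and contact force between foot_3 and lid between 28 and 60 N and contact force between each of foot_2, foot_4 and lid below 28 N) or (contact force between foot_2 and lid between 28 and 60 N and contact force between foot_4 and lid between 28 and 60 N and contact force between each of foot_1, foot_3 and lid below 28 N))), for 0.2 s.
At the end, for the whole second after the job is handed in: All four clamp loads lie between 28 and 60 N, the lid is level within 0.01 rad, and at rest (contact force between foot_1 and lid between 28 and 60 N and contact force between foot_2 and lid between 28 and 60 N and contact force between foot_3 and lid between 28 and 60 N and contact force between foot_4 and lid between 28 and 60 N and angle between lid's own z axis and vertical below 0.01 rad and linear speed of lid below 0.01 m/s); the robot touches nothing.
It fails at once if A clamp is overtightened (over 70 N) (contact force between any of foot_1, foot_2, foot_3, foot_4 and lid above 70 N).
It fails at once if A clamp is screwed down hard (over 40 N) while another is still loose (under 3 N) (contact force between any of foot_1, foot_2, foot_3, foot_4 and lid above 40 N and contact force between any of foot_1, foot_2, foot_3, foot_4 and lid below 3 N).
It fails at once if A bystander is moved by more than 20 mm (distance of any of lemon, mug, onion, bowl from where it was at the start of the episode above 0.02 m).
It also fails if it takes over 72 s, if anything falls off the work surface, if the arm or the gripper's body presses on something with over 40 N, if the wrist force passes 120 N, or if a joint passes its speed limit or range.

### The arm

A 6-joint arm with a two-finger parallel gripper is mounted at the origin on a cart in front of the work surface, level with it; the furniture and walls round the work are solid. World frame = base frame: x ahead of the robot, y to its left, z up, the work surface at z = 0. Lengths are in m, angles in rad, forces in N, time in s.
With the tool pointing down it reaches from about 0.35 to 0.875 m from the base axis. Payload 15.5 kg.
Tool frame: the origin (TCP) lies between the finger pads, 19 mm behind the fingertips; this is the grasp point; z points along the fingers, y is the line along which they close (so a half turn about z gives the same grasp; the last joint's range is limited). The gripper opens to 85 mm and grips with 20 to 120 N. Pads are 22 mm wide; open, the fingers measure 114 mm over their backs; the gripper's body (76 mm by 85 mm) begins 54 mm behind the grasp point. The pads swing forward as they close: fully open they stand 13 mm farther back than shut.
Start: joints at [1.089, 0.494, 1.345, -0, 1.302, -0.096], TCP at [0.236, 0.579, 0.25] pointing down, gripper open.
Joint ranges: [-2.91, 2.91], [-0.82, 2.16], [0.22, 2.67], [-1.22, 4.37], [0.12, 2.79], [-3.08, 3.08]. Speed limits (rad/s): [1.89, 1.89, 2.57, 3.01, 3.01, 3.01].

### API

Orientations are given as a unit quaternion [x, y, z, w].
In Python, from cell import manip gives the robot as it stands.
- The arm moves only by the tool move_arm, never from a script. Its argument "plan" is a list of rows, each an object with "offset": the shift along the world's x, y, z in mm, a list of three; "twist": the turn, a rotation vector about the world's x, y, z in degrees, a list of three. In form: [{"offset": [dx, dy, dz], "twist": [ax, ay, az]}, ...]. A call has 1 to 12 rows; each row is the pose to reach, as a shift and turn from the pose commanded when the call began; what a row does not reach only later rows make up. A row lasts 1/8 s, in which the tool goes at most 62.5 mm and 10.7 degrees, less where a joint would pass 70% of its speed; a pose out of reach is approached as far as the arm can. A call with a gripper value outside its range is refused whole. "claw" is the opening, from 0 (shut) to 1 (fully open), set as the call begins (left out, the last holds). The fingers move at their own pace and stop on an object; the grip force is fixed at half the most. Time passes only in rows, so rows that repeat a pose let the fingers close. It gives the time, the measured TCP pose, the force, the opening and the grip force at its end, in the units of the state.
- manip.read_state(): the state, without advancing time (a new reading comes with each control period).
- manip.grab_frame(name): name is "scene" or "side" or "wrist"; returns the picture (420x560x3 uint8, red, green, blue); there is no depth.
- manip.get_calibration(name): a dict with "mtx" (3x3 intrinsics, pixels), "D" ([k1, k2, p1, p2, k3] as OpenCV has them; the pictures are not rectified), "world_from_camera" (4x4, takes a point from camera to world coordinates). Camera axes: x right, y down, z forward; pixel columns grow to the right and rows downward; lengths in m; the calibration is good to about 2 mm. A picture is of the moment at which its call begins: read the wrist's pose just before it. get_calibration takes no time and is no camera call; for the wrist camera it gives the pose at the moment of the call.
- manip.sign_off(): hands the job in; it is judged then, once.
The state is a dict: "clock": time; "joints": joint angles; "qvel": joint speeds; "tau": joint torques, N m; "eef_pos": TCP position; "tcp_rot": TCP orientation; "force": force on the tool from outside, world axes, zero at the start; "wrist_torque": the same for the moment, N m; "width": finger opening in m; "finger_force": force on a finger pad.
Only numpy, scipy, OpenCV 4.12 (cv2) and the standard library are available. Lean on these libraries where they do the work, as an engineer would, in place of code of your own. Each camera call takes 0.05 s, during which the arm holds its last target. There are 200 camera calls.

## Working session

There is one attempt and no reset: what is moved stays moved. The work goes in short steps, Python scripts to look and compute and a tool call to move; the robot and the scene stay as the last step left them, time stands still between calls to the robot, and variables do not carry over. Pictures are saved under pics/ and viewed, at most 10 in all, crops included, and the job is handed in when it is done.

Besides the shell and the picture viewer there is one more tool, called as name([rows], argument=value, ...), one row to a line, values as JSON. move_arm: Moves the arm, as the interface text tells. Its arguments: {"type":"object","properties":{"plan":{"type":"array"},"claw":{"type":"number"}},"required":["plan"]}

```bash
mkdir -p pics; ls; python3 - <<'E'
from cell import manip
import cv2,numpy as np
s=manip.read_state()
for k in s: print(k,np.round(s[k],3))
a=[manip.grab_frame(n) for n in("scene","side")]
for n,f in zip(("scene","side"),a):
    cv2.imwrite(f"pics/{n}0.png",f[:,:,::-1])
    c=manip.get_calibration(n); print(n,np.round(c["mtx"],1).tolist(),np.round(c["D"],3),np.round(c["world_from_camera"],3).tolist())
E
```

```text
pics
clock 0.0
joints [ 1.089  0.494  1.346  0.     1.303 -0.096]
qvel [ 0.    -0.001 -0.    -0.001  0.    -0.   ]
tau [-6.0000e-03 -8.8218e+01 -3.8386e+01 -0.0000e+00  1.0000e-02 -0.0000e+00]
eef_pos [0.236 0.579 0.249]
tcp_rot [ 0.192  0.981 -0.001 -0.   ]
force [-0.023 -0.581  0.695]
wrist_torque [ 0.017 -0.004 -0.012]
finger_force 0.0
width 0.085
scene [[386.3, 0.0, 279.4], [0.0, 386.3, 210.6], [0.0, 0.0, 1.0]] [-0.008  0.     0.     0.     0.   ] [[0.743, -0.421, 0.52, -0.171], [-0.669, -0.472, 0.574, -0.755], [0.004, -0.775, -0.632, 0.968], [0.0, 0.0, 0.0, 1.0]]
side [[505.7, 0.0, 275.4], [0.0, 505.7, 205.4], [0.0, 0.0, 1.0]] [-0.029  0.     0.     0.     0.   ] [[-0.852, -0.238, 0.466, -0.27], [-0.523, 0.344, -0.78, 1.324], [0.025, -0.908, -0.418, 0.855], [0.0, 0.0, 0.0, 1.0]]
```

View pics/scene0.png

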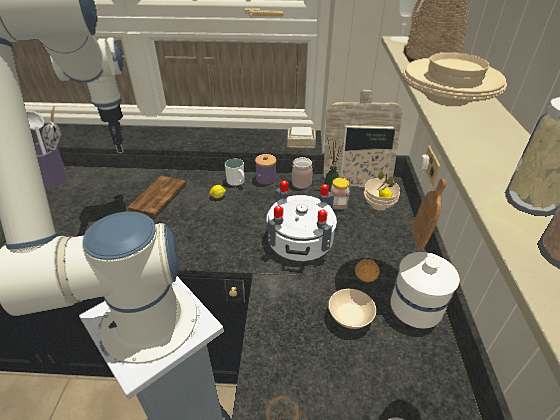

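View pics/side0.png

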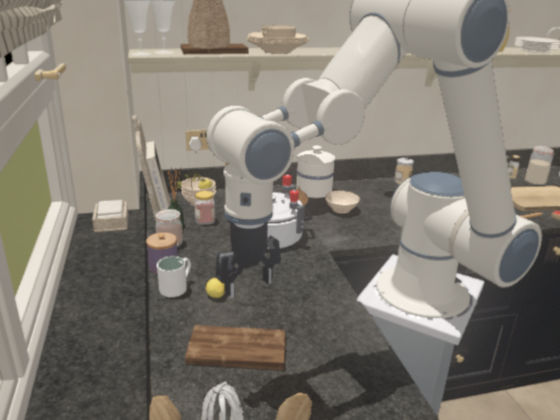

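The scene view shows the canner with red knobs near pixels (284,186), (325,190), (278,212) and (322,215). The side view is mostly blocked by the arm. I'll cast rays through the knobs.

```bash
cat > h.py <<'E'
from cell import manip
import cv2,numpy as np
def ray(n,px,z,c=None):
    c=c or manip.get_calibration(n); T=np.array(c["world_from_camera"])
    u=cv2.undistortPoints(np.array(px,float).reshape(-1,1,2),np.array(c["mtx"]),np.array(c["D"])).reshape(-1,2)
    d=np.c_[u,np.ones(len(u))]@T[:3,:3].T; o=T[:3,3]
    return o+d*((z-o[2])/d[:,2])[:,None]
def red(f,amin=30):
    h=cv2.cvtColor(f,cv2.COLOR_RGB2HSV)
    m=(((h[...,0]<6)|(h[...,0]>174))&(h[...,1]>190)&(h[...,2]>60)).astype(np.uint8)
    n,l,st,ce=cv2.connectedComponentsWithStats(m)
    return [(ce[i],st[i,4],(l==i).astype(np.uint8)) for i in range(1,n) if st[i,4]>=amin]
E
python3 - <<'E'
from h import *
f=cv2.imread("pics/scene0.png")[:,:,::-1].copy()
r=red(f); p=np.array([x[0] for x in r]); print(np.round(p),[x[1] for x in r])
w=ray("scene",p,0.179); print(np.round(w,3)); print(w.mean(0), np.linalg.norm(w-w.mean(0),axis=1))
E
```

```text
[[284. 186.]
 [324. 190.]
 [278. 212.]
 [322. 216.]] [np.int32(78), np.int32(74), np.int32(80), np.int32(85)]
[[ 0.58   0.052  0.179]
 [ 0.671 -0.057  0.179]
 [ 0.469 -0.04   0.179]
 [ 0.561 -0.148  0.179]]
[ 0.57024793 -0.04849558  0.179     ] [0.10055116 0.10099873 0.10139494 0.09972234]
```

move_arm([
  {"offset": [10, -30, 60], "twist": [0, 0, 0]},
  {"offset": [40, -80, 95], "twist": [0, 0, 0]},
  {"offset": [70, -135, 115], "twist": [0, 0, 0]},
  {"offset": [100, -190, 130], "twist": [0, 0, 0]},
  {"offset": [130, -245, 140], "twist": [0, 0, 0]},
  {"offset": [160, -300, 150], "twist": [0, 0, 0]},
  {"offset": [190, -355, 150], "twist": [0, 0, 0]},
  {"offset": [220, -410, 150], "twist": [0, 0, 0]},
  {"offset": [250, -465, 150], "twist": [0, 0, 0]},
  {"offset": [280, -520, 150], "twist": [0, 0, 0]},
  {"offset": [307, -573, 150], "twist": [0, 0, 0]},
  {"offset": [334, -627, 150], "twist": [0, 0, 0]},
])

```text
clock: 1.6
eef_pos: [0.5649, -0.0395, 0.3998]
tcp_rot: [0.192, 0.981, 0.0, -0.0]
force: [1.6, 1.0, -0.4]
width: 0.0854
finger_force: 0.0
```

```bash
cat > look.py <<'E'
from h import *
import sys
s=manip.read_state(); c=manip.get_calibration("wrist"); f=manip.grab_frame("wrist")
cv2.imwrite(f"pics/{sys.argv[1]}.png",f[:,:,::-1])
print(s["clock"],np.round(s["eef_pos"],4),np.round(s["tcp_rot"],4),np.round(s["joints"],3),np.round(s["wrist_torque"],3))
for ce,a,m in red(f,100):
    cn=cv2.findContours(m,cv2.RETR_EXTERNAL,cv2.CHAIN_APPROX_NONE)[0][0]
    w=ray("wrist",cn.reshape(-1,2),0.194,c)
    print(np.round(ce),a,np.round(ray("wrist",ce,0.190,c)[0],4),cv2.minAreaRect((w[:,:2]*1000).astype(np.float32)))
E
python3 look.py w1
```

```text
1.6 [ 0.5649 -0.0395  0.3998] [ 1.923e-01  9.813e-01  1.000e-04 -2.000e-04] [-0.175  0.3    1.251  0.     1.591 -1.359] [ 0.076 -0.042  0.031]
```

View pics/w1.png

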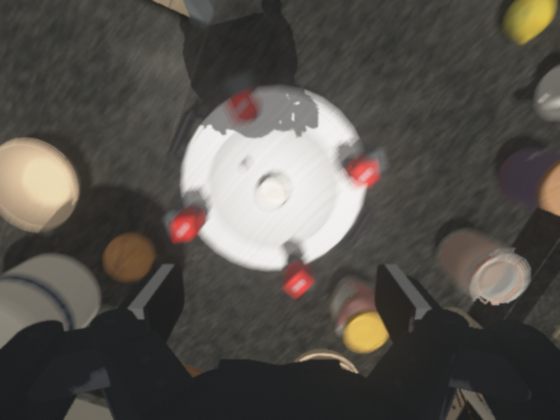

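The wrist view, blurred by motion, shows all four knobs at about (243,105), (365,172), (187,227) and (298,281). The arm needs to settle before I retake it with a looser mask.

```bash
sed -i 's/>190/>120/; s/<6)/<8)/; s/>174/>170/' h.py; python3 - <<'E'
from cell import manip
for i in range(3): manip.grab_frame("wrist")
E
python3 look.py w2; python3 -c "
import cv2;f=cv2.imread('pics/w2.png');cv2.imwrite('pics/w2c.png',cv2.resize(f[70:320,150:410],None,fx=2.4,fy=2.4,interpolation=cv2.INTER_CUBIC))"
```

```text
1.8 [ 0.5645 -0.0385  0.3993] [ 1.932e-01  9.812e-01  0.000e+00 -7.000e-04] [-0.174  0.3    1.252  0.     1.59  -1.356] [0.003 0.015 0.026]
[246. 103.] 568 [ 0.4728 -0.0364  0.19  ] ((473.6997375488281, -35.936222076416016), (26.39811134338379, 25.322193145751953), 2.608330249786377)
[367. 169.] 518 [0.5792 0.0533 0.19  ] ((577.921630859375, 53.155784606933594), (24.521329879760742, 29.28923797607422), 75.4678726196289)
[190. 222.] 676 [ 0.561  -0.1421  0.19  ] ((560.994140625, -140.55630493164062), (32.729087829589844, 33.6701545715332), 67.80362701416016)
[301. 276.] 607 [ 0.6667 -0.0545  0.19  ] ((664.3362426757812, -54.028587341308594), (35.17760467529297, 34.0230712890625), 26.69792366027832)
```

View pics/w2c.png

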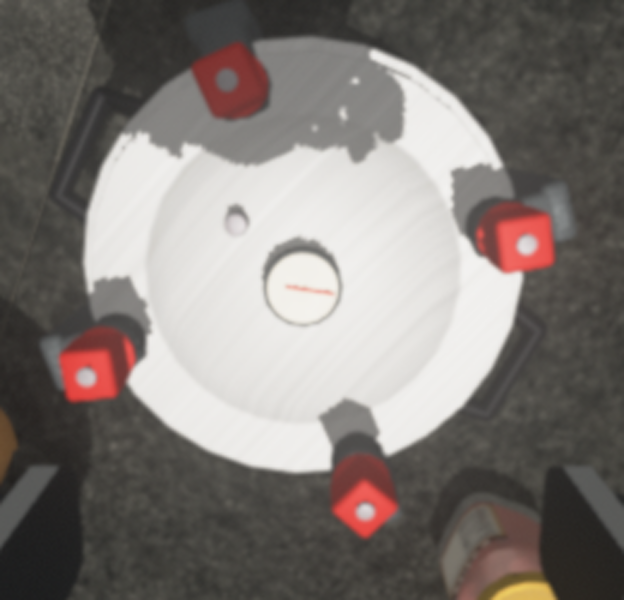

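The crop shows the knob tops with grey axis dots at crop pixels (227,80), (528,244), (86,377) and (366,512). I'll work out the axes and the top-face angles from those.

```bash
python3 - <<'E'
from h import *
f=cv2.imread("pics/w2.png")[:,:,::-1].copy(); c=manip.get_calibration("wrist")
d=np.array([(227,80),(528,244),(86,377),(366,512)])/2.4+[149.7,69.7]
w=ray("wrist",d,0.194,c); print(np.round(w,4)); m=w.mean(0); print(m,np.linalg.norm(w-m,axis=1),np.degrees(np.arctan2(*(w-m)[:,1::-1].T)))
F=cv2.resize(f,None,fx=4,fy=4,interpolation=cv2.INTER_CUBIC)
for (ce,a,k) in red(F,1000):
    v=F[...,0]; t,_=cv2.threshold(v[k>0].reshape(-1,1),0,255,cv2.THRESH_OTSU)
    b=((v>t)&(k>0)).astype(np.uint8); b=cv2.morphologyEx(b,cv2.MORPH_OPEN,np.ones((9,9)))
    b=cv2.morphologyEx(b,cv2.MORPH_CLOSE,np.ones((25,25)))
    cn=max(cv2.findContours(b,cv2.RETR_EXTERNAL,cv2.CHAIN_APPROX_NONE)[0],key=cv2.contourArea)
    W=ray("wrist",cn.reshape(-1,2)/4.0-.4,0.194,c)
    print(ce/4,t,np.round(cv2.minAreaRect((W[:,:2]*1000).astype(np.float32))[0]),np.round(cv2.minAreaRect((W[:,:2]*1000).astype(np.float32))[1]),cv2.minAreaRect((W[:,:2]*1000).astype(np.float32))[2])
E
python3 -c "
import cv2;f=cv2.imread('pics/w2.png')[80:125,220:270];f=cv2.convertScaleAbs(f,alpha=1.8);cv2.imwrite('pics/w2d.png',cv2.resize(f,None,fx=12,fy=12,interpolation=cv2.INTER_CUBIC))"
```

```text
[[ 0.4719 -0.0371  0.194 ]
 [ 0.5812  0.0551  0.194 ]
 [ 0.5637 -0.1467  0.194 ]
 [ 0.6736 -0.0545  0.194 ]]
[ 0.57258545 -0.04580705  0.194     ] [0.10107439 0.1012781  0.10127515 0.10136463] [175.05450663  85.10861802 -95.05558041  -4.94724055]
[246.76552386 103.64596818] 119.0 [472. -37.] [21. 21.] 2.636176586151123
[367.74670224 169.40952153] 185.0 [581.  54.] [22. 22.] 77.41899108886719
[190.41410209 221.96150834] 172.0 [ 564. -140.] [34. 24.] 78.14136505126953
[301.1380101  276.24371393] 172.0 [672. -54.] [23. 23.] 26.03131675720215
```

View pics/w2d.png

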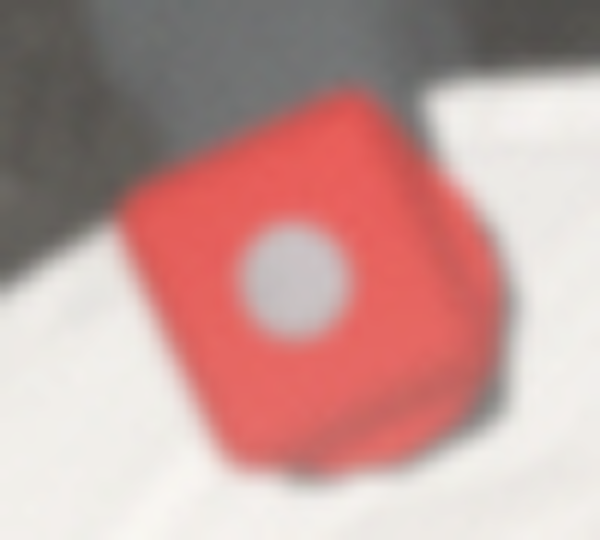

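The enlarged crop shows knob A's top face and axis dot clearly. Its fitted square angle of 2.6° looks right. I'll go above knob B (85° side).

move_arm([
  {"offset": [8, 46, -50], "twist": [0, 0, 5]},
  {"offset": [16.6, 92, -100], "twist": [0, 0, 9.7]},
  {"offset": [16.6, 92.3, -149], "twist": [0, 0, 9.7]},
  {"offset": [16.6, 92.3, -149], "twist": [0, 0, 9.7]},
])

```text
clock: 2.35
eef_pos: [0.5783, 0.0566, 0.2481]
tcp_rot: [0.107, 0.994, -0.0, -0.004]
force: [-0.2, 0.4, 1.3]
width: 0.0855
finger_force: 0.0
```

```bash
python3 look.py w3
```

```text
2.35 [0.5783 0.0566 0.2481] [ 1.072e-01  9.942e-01 -3.000e-04 -3.600e-03] [-0.005  0.437  1.454  0.     1.259 -1.361] [-0.034  0.009 -0.014]
[76. 96.] 3323 [ 0.4741 -0.033   0.19  ] ((474.1182861328125, -31.503782272338867), (42.674373626708984, 27.214948654174805), 76.10382843017578)
[276. 241.] 1644 [0.5775 0.054  0.19  ] ((575.9558715820312, 54.237796783447266), (24.003173828125, 32.57044219970703), 77.78052520751953)
[  6. 269.] 476 [ 0.5607 -0.1147  0.19  ] ((561.05224609375, -110.24711608886719), (9.73408317565918, 26.95063018798828), 64.39737701416016)
```

View pics/w3.png

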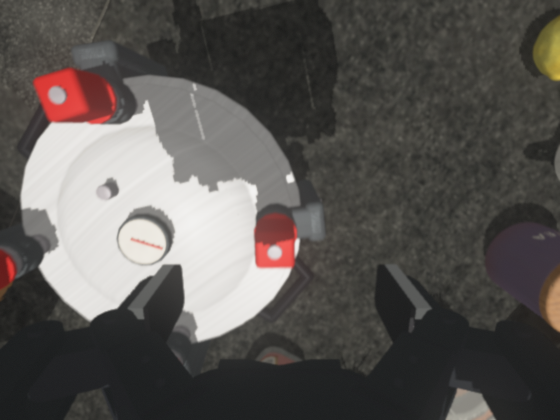

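The knob below the gripper is at about (275,242), with its axis dot at (274,253). The neighbouring knob's dot is at (57,95).

```bash
python3 - <<'E'
from h import *
manip.grab_frame("wrist")
s=manip.read_state();print(np.round(s["eef_pos"],4),np.round(s["tcp_rot"],4),np.round(s["qvel"],3),s["wrist_torque"])
print(ray("wrist",[(274,253),(57,95)],0.194))
E
```

```text
[0.5812 0.0552 0.2527] [ 1.081e-01  9.941e-01 -0.000e+00  5.000e-04] [-0.016 -0.025 -0.029 -0.    -0.004 -0.001] [ 0.01944911 -0.08287625  0.00606964]
[[ 0.588733    0.04968853  0.194     ]
 [ 0.47453225 -0.04422811  0.194     ]]
```

```bash
cat > dots.py <<'E'
from h import *
s=manip.read_state(); c=manip.get_calibration("wrist"); f=manip.grab_frame("wrist")
print(s["clock"],np.round(s["eef_pos"],4),np.round(s["tcp_rot"],4))
cv2.imwrite("pics/last.png",f[:,:,::-1])
for ce,a,m in red(f,150):
    k=cv2.findContours(m,cv2.RETR_EXTERNAL,cv2.CHAIN_APPROX_NONE)[0]
    fl=cv2.drawContours(np.zeros_like(m),k,-1,1,-1); h=fl&~m
    n,l,st,cc=cv2.connectedComponentsWithStats(h)
    if n<2: continue
    i=1+np.argmax(st[1:,4]); w=ray("wrist",cc[i],0.194,c)[0]
    W=ray("wrist",k[0].reshape(-1,2),0.194,c)
    print(np.round(cc[i],1),st[i,4],np.round(w,4),"rect",round(cv2.minAreaRect((W[:,:2]*1000).astype(np.float32))[2],1))
E
python3 dots.py
```

```text
2.45 [0.5812 0.0552 0.2527] [ 1.081e-01  9.941e-01 -0.000e+00  5.000e-04]
[62.4 88.1] 258 [ 0.4719 -0.04    0.194 ] rect 74.3
[275.5 242.4] 191 [0.5822 0.0521 0.194 ] rect 77.6
```

move_arm([
  {"offset": [0, -1.5, -34], "twist": [0, 0, 0]},
  {"offset": [0, -1.5, -67], "twist": [0, 0, 0]},
  {"offset": [0, -1.5, -67], "twist": [0, 0, 0]},
], claw=0.6)

```text
clock: 2.88
eef_pos: [0.5809, 0.0528, 0.1846]
tcp_rot: [0.109, 0.994, -0.0, -0.0]
force: [0.0, -0.5, 0.5]
width: 0.0514
finger_force: 0.0
```

move_arm([
  {"offset": [0, 0, 0], "twist": [0, 0, 0]},
  {"offset": [0, 0, 0], "twist": [0, 0, 0]},
  {"offset": [0, 0, 0], "twist": [0, 0, 0]},
], claw=0)

```text
clock: 3.25
eef_pos: [0.5822, 0.053, 0.1864]
tcp_rot: [0.108, 0.994, -0.0, 0.002]
force: [-1.6, -2.0, 11.8]
width: 0.0234
finger_force: 58.8
```

```bash
cat > st.py <<'E'
from cell import manip
import numpy as np
s=manip.read_state(); q=s["tcp_rot"]
print(round(s["clock"],2),np.round(s["eef_pos"],4),"yaw",round(float(np.degrees(np.arctan2(q[1]**2-q[0]**2,2*q[0]*q[1]))),2),"w",np.round(s["width"],4),"ff",np.round(s["finger_force"],1),"F",np.round(s["force"],1),"T",np.round(s["wrist_torque"],3),"j6",np.round(s["joints"][5],3),"qv",np.round(np.abs(s["qvel"]).max(),3))
E
python3 st.py
```

```text
3.25 [0.5822 0.053  0.1864] yaw 77.55 w 0.0234 ff 58.8 F [-1.6 -2.  11.8] T [-0.461  0.33   0.273] j6 -1.364 qv 0.001
```

move_arm([
  {"offset": [0, 0, 0], "twist": [0, 0, -3]},
  {"offset": [0, 0, 0], "twist": [0, 0, -6]},
  {"offset": [0, 0, 0], "twist": [0, 0, -6]},
])

```text
clock: 3.62
eef_pos: [0.5822, 0.0529, 0.1865]
tcp_rot: [0.161, 0.987, -0.0, 0.002]
force: [-2.4, -3.7, 12.3]
width: 0.023
finger_force: 58.7
```

```bash
python3 st.py
```

```text
3.62 [0.5822 0.0529 0.1865] yaw 71.5 w 0.023 ff 58.7 F [-2.4 -3.7 12.3] T [-0.641  0.354  0.009] j6 -1.259 qv 0.022
```

move_arm([
  {"offset": [0, 0, 0], "twist": [0, 0, -3]},
  {"offset": [0, 0, 0], "twist": [0, 0, -6]},
  {"offset": [0, 0, 0], "twist": [0, 0, -6]},
])

```text
clock: 4.0
eef_pos: [0.5821, 0.0528, 0.1864]
tcp_rot: [0.212, 0.977, -0.0, 0.002]
force: [-2.9, -4.3, 12.0]
width: 0.0233
finger_force: 58.7
```

```bash
python3 st.py
```

```text
4.0 [0.5821 0.0528 0.1864] yaw 65.5 w 0.0233 ff 58.7 F [-2.9 -4.3 12. ] T [-0.729  0.448  0.009] j6 -1.154 qv 0.02
```

```bash
sed -i 's/,"qv"/,"tau6",np.round(s["tau"][5],3),"qv"/' st.py
```

move_arm([
  {"offset": [0, 0, 0], "twist": [0, 0, -1.5]},
  {"offset": [0, 0, 0], "twist": [0, 0, -3]},
])

```text
clock: 4.25
eef_pos: [0.5821, 0.0528, 0.1864]
tcp_rot: [0.238, 0.971, -0.0, 0.002]
force: [-2.5, -4.3, 12.5]
width: 0.0232
finger_force: 59.0
```

```bash
python3 st.py; python3 st.py
```

```text
4.25 [0.5821 0.0528 0.1864] yaw 62.5 w 0.0232 ff 59.0 F [-2.5 -4.3 12.5] T [-0.816  0.438  0.312] j6 -1.102 tau6 -0.42 qv 0.209
4.25 [0.5821 0.0528 0.1864] yaw 62.5 w 0.0232 ff 59.0 F [-2.5 -4.3 12.5] T [-0.816  0.438  0.312] j6 -1.102 tau6 -0.42 qv 0.209
```

move_arm([
  {"offset": [0, 0, 0], "twist": [0, 0, -1.5]},
  {"offset": [0, 0, 0], "twist": [0, 0, -3]},
])

```text
clock: 4.5
eef_pos: [0.5821, 0.0527, 0.1864]
tcp_rot: [0.263, 0.965, -0.0, 0.002]
force: [-2.2, -5.7, 12.7]
width: 0.0228
finger_force: 59.0
```

```bash
python3 st.py
```

```text
4.5 [0.5821 0.0527 0.1864] yaw 59.5 w 0.0228 ff 59.0 F [-2.2 -5.7 12.7] T [-0.909  0.486  0.292] j6 -1.049 tau6 -0.404 qv 0.209
```

move_arm([
  {"offset": [0, 0, 0], "twist": [0, 0, -1.5]},
  {"offset": [0, 0, 0], "twist": [0, 0, -3]},
  {"offset": [0, 0, 0], "twist": [0, 0, -4.5]},
])

```text
clock: 4.88
eef_pos: [0.5821, 0.0527, 0.1864]
tcp_rot: [0.301, 0.954, 0.0, 0.002]
force: [-2.6, -6.1, 12.5]
width: 0.023
finger_force: 59.0
```

```bash
python3 st.py
```

```text
4.88 [0.5821 0.0527 0.1864] yaw 55.0 w 0.023 ff 59.0 F [-2.6 -6.1 12.5] T [-0.982  0.556  0.331] j6 -0.971 tau6 -0.402 qv 0.207
```

move_arm([
  {"offset": [0, 0, 0], "twist": [0, 0, -1.5]},
  {"offset": [0, 0, 0], "twist": [0, 0, -3]},
  {"offset": [0, 0, 0], "twist": [0, 0, -4.5]},
])

```text
clock: 5.25
eef_pos: [0.582, 0.0527, 0.1864]
tcp_rot: [0.338, 0.941, 0.0, 0.002]
force: [-4.1, -6.9, 13.1]
width: 0.0232
finger_force: 59.0
```

```bash
python3 st.py
```

```text
5.25 [0.582  0.0527 0.1864] yaw 50.5 w 0.0232 ff 59.0 F [-4.1 -6.9 13.1] T [-1.069  0.557  0.297] j6 -0.892 tau6 -0.391 qv 0.209
```

move_arm([
  {"offset": [0, 0, 0], "twist": [0, 0, -1.5]},
  {"offset": [0, 0, 0], "twist": [0, 0, -3]},
  {"offset": [0, 0, 0], "twist": [0, 0, -4.5]},
])

```text
clock: 5.62
eef_pos: [0.582, 0.0526, 0.1864]
tcp_rot: [0.375, 0.927, 0.0, 0.002]
force: [-2.8, -5.9, 13.4]
width: 0.0233
finger_force: 59.1
```

```bash
python3 st.py
```

```text
5.62 [0.582  0.0526 0.1864] yaw 46.01 w 0.0233 ff 59.1 F [-2.8 -5.9 13.4] T [-1.171  0.677  0.257] j6 -0.814 tau6 -0.379 qv 0.207
```

move_arm([
  {"offset": [0, 0, 0], "twist": [0, 0, -1.5]},
  {"offset": [0, 0, 0], "twist": [0, 0, -3]},
  {"offset": [0, 0, 0], "twist": [0, 0, -4.5]},
])

```text
clock: 6.0
eef_pos: [0.5819, 0.0525, 0.1864]
tcp_rot: [0.411, 0.912, 0.0, 0.002]
force: [-3.0, -7.2, 13.0]
width: 0.0231
finger_force: 59.1
```

```bash
python3 st.py
```

```text
6.0 [0.5819 0.0525 0.1864] yaw 41.5 w 0.0231 ff 59.1 F [-3.  -7.2 13. ] T [-1.179  0.705  0.285] j6 -0.735 tau6 -0.366 qv 0.206
```

move_arm([
  {"offset": [0, 0, 0], "twist": [0, 0, -1.5]},
  {"offset": [0, 0, 0], "twist": [0, 0, -3]},
  {"offset": [0, 0, 0], "twist": [0, 0, -4.5]},
])

```text
clock: 6.38
eef_pos: [0.5819, 0.0525, 0.1864]
tcp_rot: [0.446, 0.895, 0.0, 0.002]
force: [-3.7, -5.9, 13.1]
width: 0.0232
finger_force: 59.2
```

```bash
python3 st.py
```

```text
6.38 [0.5819 0.0525 0.1864] yaw 37.01 w 0.0232 ff 59.2 F [-3.7 -5.9 13.1] T [-1.278  0.784  0.296] j6 -0.657 tau6 -0.351 qv 0.206
```

move_arm([
  {"offset": [0, 0, 0], "twist": [0, 0, -1.5]},
  {"offset": [0, 0, 0], "twist": [0, 0, -3]},
  {"offset": [0, 0, 0], "twist": [0, 0, -4.5]},
])

```text
clock: 6.75
eef_pos: [0.5818, 0.0525, 0.1864]
tcp_rot: [0.481, 0.877, 0.0, 0.002]
force: [-4.8, -7.5, 13.2]
width: 0.0233
finger_force: 59.3
```

```bash
python3 st.py; python3 - <<'E'
from h import *
f=manip.grab_frame("wrist"); cv2.imwrite("pics/w5.png",f[:,:,::-1])
E
```

```text
6.75 [0.5818 0.0525 0.1864] yaw 32.51 w 0.0233 ff 59.3 F [-4.8 -7.5 13.2] T [-1.303  0.857  0.317] j6 -0.578 tau6 -0.335 qv 0.209
```

View pics/w5.png

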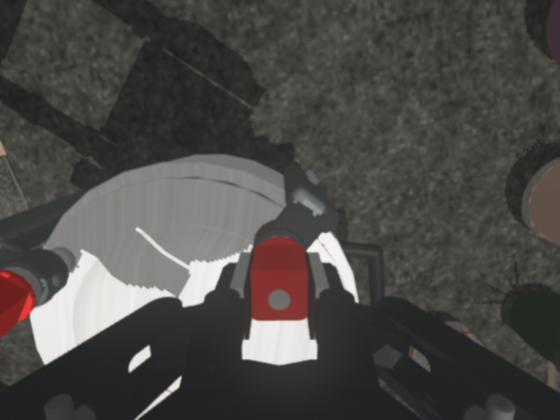

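The knob is gripped squarely, with its axis dot at (278,299), and it has turned with the tool. I'll take a few averaged torque readings while turning slowly.

move_arm([
  {"offset": [0, 0, 0], "twist": [0, 0, -1]},
  {"offset": [0, 0, 0], "twist": [0, 0, -2]},
])

```text
clock: 7.05
eef_pos: [0.5818, 0.0525, 0.1864]
tcp_rot: [0.496, 0.868, 0.0, 0.002]
force: [-4.6, -7.9, 12.9]
width: 0.0231
finger_force: 59.3
```

```bash
python3 st.py
```

```text
7.05 [0.5818 0.0525 0.1864] yaw 30.52 w 0.0231 ff 59.3 F [-4.6 -7.9 12.9] T [-1.385  0.827  0.372] j6 -0.543 tau6 -0.106 qv 0.14
```

move_arm([
  {"offset": [0, 0, 0], "twist": [0, 0, -1]},
])

```text
clock: 7.18
eef_pos: [0.5818, 0.0525, 0.1864]
tcp_rot: [0.504, 0.864, 0.0, 0.002]
force: [-5.6, -8.0, 13.7]
width: 0.0231
finger_force: 59.3
```

```bash
python3 st.py
```

```text
7.17 [0.5818 0.0525 0.1864] yaw 29.53 w 0.0231 ff 59.3 F [-5.6 -8.  13.7] T [-1.35   0.834  0.371] j6 -0.526 tau6 -0.095 qv 0.139
```

move_arm([
  {"offset": [0, 0, 0], "twist": [0, 0, -1]},
])

```text
clock: 7.3
eef_pos: [0.5818, 0.0524, 0.1864]
tcp_rot: [0.511, 0.86, 0.0, 0.002]
force: [-4.9, -8.3, 14.5]
width: 0.0232
finger_force: 59.3
```

```bash
python3 st.py
```

```text
7.3 [0.5818 0.0524 0.1864] yaw 28.53 w 0.0232 ff 59.3 F [-4.9 -8.3 14.5] T [-1.362  0.87   0.398] j6 -0.509 tau6 -0.092 qv 0.139
```

move_arm([
  {"offset": [0, 0, 0], "twist": [0, 0, -1]},
])

```text
clock: 7.42
eef_pos: [0.5818, 0.0524, 0.1864]
tcp_rot: [0.519, 0.855, 0.0, 0.002]
force: [-3.9, -7.5, 14.2]
width: 0.0229
finger_force: 59.3
```

```bash
python3 st.py
```

```text
7.42 [0.5818 0.0524 0.1864] yaw 27.52 w 0.0229 ff 59.3 F [-3.9 -7.5 14.2] T [-1.408  0.885  0.4  ] j6 -0.491 tau6 -0.088 qv 0.139
```

Comparing tau6 at constant speed, the torque has risen about 0.09 N m since contact near yaw 56°, so clamp B carries roughly 18 N. Next is the opposite knob, C.

move_arm([
  {"offset": [0, 0, 0], "twist": [0, 0, 0]},
  {"offset": [0, 0, 0], "twist": [0, 0, 0]},
  {"offset": [0, 0, 30], "twist": [0, 0, 0]},
  {"offset": [0, 0, 65], "twist": [0, 0, 0]},
  {"offset": [-4, -50, 67], "twist": [0, 0, -9.8]},
  {"offset": [-8, -100, 67], "twist": [0, 0, -19.7]},
  {"offset": [-12, -150, 67], "twist": [0, 0, -29.5]},
  {"offset": [-16.4, -199.4, 67], "twist": [0, 0, -39.4]},
  {"offset": [-16.4, -199.4, 67], "twist": [0, 0, -39.4]},
], claw=0.6)

```text
clock: 8.55
eef_pos: [0.5644, -0.1491, 0.2512]
tcp_rot: [0.778, 0.628, 0.0, 0.0]
force: [-0.4, -0.2, 0.1]
width: 0.0513
finger_force: 0.0
```

```bash
python3 -c "
from cell import manip
manip.grab_frame('wrist')"; python3 dots.py; cp pics/last.png pics/c1.png; python3 st.py
```

```text
8.6 [ 0.5645 -0.1473  0.2512] [7.769e-01 6.296e-01 2.000e-04 1.000e-04]
[450.9  30.6] 297 [ 0.6728 -0.0551  0.194 ] rect 23.8
[62.1 82.1] 265 [ 0.4706 -0.0373  0.194 ] rect 73.5
[276.5 240. ] 193 [ 0.5627 -0.1473  0.194 ] rect 73.6
8.65 [ 0.5646 -0.1462  0.2511] yaw -11.84 w 0.0512 ff 0.0 F [-0.6  0.7 -0.4] T [-0.036  0.025  0.047] j6 -0.149 tau6 0.195 qv 0.03
```

View pics/c1.png

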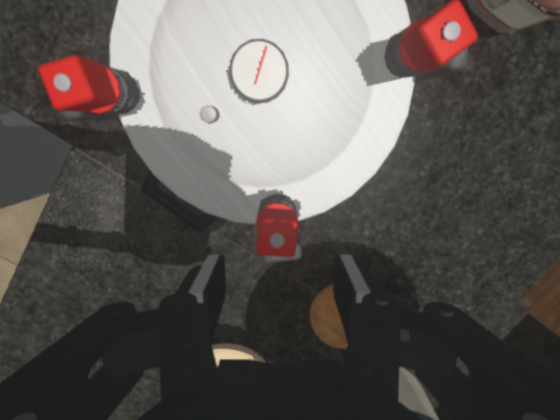

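Knob C sits at (277,240), turned about 3° from the jaws. I'll descend with a small yaw correction and grip.

move_arm([
  {"offset": [-1, -0.6, -34], "twist": [0, 0, -2.6]},
  {"offset": [-1, -0.6, -66], "twist": [0, 0, -2.6]},
  {"offset": [-1, -0.6, -66], "twist": [0, 0, -2.6]},
], claw=0.6)

```text
clock: 9.02
eef_pos: [0.5626, -0.145, 0.1834]
tcp_rot: [0.79, 0.613, -0.001, -0.002]
force: [-0.1, 0.2, 1.3]
width: 0.051
finger_force: 0.0
```

move_arm([
  {"offset": [0, 0, 0], "twist": [0, 0, 0]},
  {"offset": [0, 0, 0], "twist": [0, 0, 0]},
  {"offset": [0, 0, 0], "twist": [0, 0, 0]},
], claw=0)

```text
clock: 9.4
eef_pos: [0.5636, -0.1463, 0.1868]
tcp_rot: [0.79, 0.613, 0.0, 0.0]
force: [-6.0, 4.0, 11.0]
width: 0.0234
finger_force: 58.0
```

```bash
python3 st.py
```

```text
9.4 [ 0.5636 -0.1463  0.1868] yaw -14.44 w 0.0234 ff 58.0 F [-6.  4. 11.] T [ 0.663  1.11  -0.241] j6 -0.105 tau6 -0.232 qv 0.001
```

move_arm([
  {"offset": [0, 0, 0], "twist": [0, 0, -1.5]},
  {"offset": [0, 0, 0], "twist": [0, 0, -3]},
  {"offset": [0, 0, 0], "twist": [0, 0, -4.5]},
])

```text
clock: 9.78
eef_pos: [0.5636, -0.1463, 0.1868]
tcp_rot: [0.814, 0.581, 0.0, 0.0]
force: [-6.4, 3.5, 10.1]
width: 0.023
finger_force: 57.6
```

```bash
python3 st.py
```

```text
9.78 [ 0.5636 -0.1463  0.1868] yaw -18.96 w 0.023 ff 57.6 F [-6.4  3.5 10.1] T [0.597 1.136 0.266] j6 -0.026 tau6 -0.41 qv 0.209
```

move_arm([
  {"offset": [0, 0, 0], "twist": [0, 0, -1.5]},
  {"offset": [0, 0, 0], "twist": [0, 0, -3]},
])

```text
clock: 10.02
eef_pos: [0.5636, -0.1463, 0.1868]
tcp_rot: [0.829, 0.559, 0.0, 0.0]
force: [-6.3, 3.4, 10.5]
width: 0.0231
finger_force: 57.6
```

```bash
python3 st.py
```

```text
10.03 [ 0.5636 -0.1463  0.1868] yaw -21.97 w 0.0231 ff 57.6 F [-6.3  3.4 10.5] T [0.585 1.128 0.251] j6 0.027 tau6 -0.41 qv 0.21
```

move_arm([
  {"offset": [0, 0, 0], "twist": [0, 0, -1.5]},
  {"offset": [0, 0, 0], "twist": [0, 0, -3]},
  {"offset": [0, 0, 0], "twist": [0, 0, -4.5]},
])

```text
clock: 10.4
eef_pos: [0.5636, -0.1463, 0.1868]
tcp_rot: [0.85, 0.527, 0.0, 0.0]
force: [-6.4, 3.1, 11.6]
width: 0.023
finger_force: 57.6
```

```bash
python3 st.py
```

```text
10.4 [ 0.5636 -0.1463  0.1868] yaw -26.46 w 0.023 ff 57.6 F [-6.4  3.1 11.6] T [0.568 1.147 0.294] j6 0.105 tau6 -0.41 qv 0.208
```

move_arm([
  {"offset": [0, 0, 0], "twist": [0, 0, -1.5]},
  {"offset": [0, 0, 0], "twist": [0, 0, -3]},
  {"offset": [0, 0, 0], "twist": [0, 0, -4.5]},
])

```text
clock: 10.78
eef_pos: [0.5636, -0.1463, 0.1868]
tcp_rot: [0.87, 0.493, 0.0, 0.0]
force: [-7.5, 4.3, 10.2]
width: 0.0231
finger_force: 57.6
```

```bash
python3 st.py
```

```text
10.78 [ 0.5636 -0.1463  0.1868] yaw -30.96 w 0.0231 ff 57.6 F [-7.5  4.3 10.2] T [0.638 1.085 0.28 ] j6 0.184 tau6 -0.403 qv 0.208
```

move_arm([
  {"offset": [0, 0, 0], "twist": [0, 0, -1.5]},
  {"offset": [0, 0, 0], "twist": [0, 0, -3]},
  {"offset": [0, 0, 0], "twist": [0, 0, -4.5]},
])

```text
clock: 11.15
eef_pos: [0.5635, -0.1463, 0.1868]
tcp_rot: [0.889, 0.458, 0.0, 0.0]
force: [-6.7, 3.5, 10.8]
width: 0.0232
finger_force: 57.6
```

```bash
python3 st.py
```

```text
11.15 [ 0.5635 -0.1463  0.1868] yaw -35.46 w 0.0232 ff 57.6 F [-6.7  3.5 10.8] T [0.578 1.149 0.294] j6 0.262 tau6 -0.393 qv 0.21
```

move_arm([
  {"offset": [0, 0, 0], "twist": [0, 0, -1.5]},
  {"offset": [0, 0, 0], "twist": [0, 0, -3]},
  {"offset": [0, 0, 0], "twist": [0, 0, -4.5]},
  {"offset": [0, 0, 0], "twist": [0, 0, -6]},
  {"offset": [0, 0, 0], "twist": [0, 0, -7.5]},
  {"offset": [0, 0, 0], "twist": [0, 0, -9]},
])

```text
clock: 11.9
eef_pos: [0.5635, -0.1463, 0.1868]
tcp_rot: [0.922, 0.387, 0.0, 0.0]
force: [-7.0, 4.3, 11.9]
width: 0.0229
finger_force: 57.5
```

```bash
python3 st.py
```

```text
11.9 [ 0.5635 -0.1463  0.1868] yaw -44.46 w 0.0229 ff 57.5 F [-7.   4.3 11.9] T [0.582 1.217 0.369] j6 0.419 tau6 -0.366 qv 0.207
```

move_arm([
  {"offset": [0, 0, 0], "twist": [0, 0, -1.5]},
  {"offset": [0, 0, 0], "twist": [0, 0, -3]},
  {"offset": [0, 0, 0], "twist": [0, 0, -4.5]},
  {"offset": [0, 0, 0], "twist": [0, 0, -6]},
  {"offset": [0, 0, 0], "twist": [0, 0, -7.5]},
  {"offset": [0, 0, 0], "twist": [0, 0, -9]},
])

```text
clock: 12.65
eef_pos: [0.5635, -0.1463, 0.1868]
tcp_rot: [0.95, 0.314, 0.0, 0.0]
force: [-7.0, 4.5, 10.9]
width: 0.0233
finger_force: 57.5
```

```bash
python3 st.py
```

```text
12.65 [ 0.5635 -0.1463  0.1868] yaw -53.46 w 0.0233 ff 57.5 F [-7.   4.5 10.9] T [0.516 1.179 0.39 ] j6 0.576 tau6 -0.336 qv 0.207
```

move_arm([
  {"offset": [0, 0, 0], "twist": [0, 0, -1.5]},
  {"offset": [0, 0, 0], "twist": [0, 0, -3]},
  {"offset": [0, 0, 0], "twist": [0, 0, -4.5]},
])

```text
clock: 13.02
eef_pos: [0.5635, -0.1463, 0.1868]
tcp_rot: [0.961, 0.276, 0.0, 0.0]
force: [-6.5, 3.6, 11.4]
width: 0.023
finger_force: 57.5
```

```bash
python3 st.py
```

```text
13.03 [ 0.5635 -0.1463  0.1868] yaw -57.96 w 0.023 ff 57.5 F [-6.5  3.6 11.4] T [0.52  1.283 0.355] j6 0.655 tau6 -0.32 qv 0.208
```

move_arm([
  {"offset": [0, 0, 0], "twist": [0, 0, 0]},
  {"offset": [0, 0, 0], "twist": [0, 0, 0]},
  {"offset": [0, 0, 30], "twist": [0, 0, 0]},
  {"offset": [0, 0, 65], "twist": [0, 0, 0]},
  {"offset": [36, 30, 66], "twist": [0, 0, -2]},
  {"offset": [73, 61, 66], "twist": [0, 0, -4.5]},
  {"offset": [109.2, 92, 66], "twist": [0, 0, -7]},
  {"offset": [109.2, 92, 66], "twist": [0, 0, -7]},
], claw=0.6)

```text
clock: 14.02
eef_pos: [0.6747, -0.0524, 0.2508]
tcp_rot: [0.976, 0.218, 0.001, -0.0]
force: [-0.9, -0.4, -0.8]
width: 0.0513
finger_force: 0.0
```

```bash
python3 -c "
from cell import manip
manip.grab_frame('wrist')
manip.grab_frame('wrist')"; python3 dots.py; python3 st.py
```

```text
14.125 [ 0.6727 -0.0545  0.2509] [ 9.761e-01  2.174e-01 -1.000e-04  0.000e+00]
[279.8 244.6] 192 [ 0.6702 -0.0567  0.194 ] rect 25.1
[ 61.1 298. ] 158 [0.5783 0.0534 0.194 ] rect 58.5
14.18 [ 0.6724 -0.055   0.251 ] yaw -64.93 w 0.051 ff 0.0 F [-0.2 -0.2 -0.7] T [ 0.021 -0.015  0.041] j6 0.963 tau6 0.056 qv 0.016
```

move_arm([
  {"offset": [-1, -0.5, -34], "twist": [0, 0, 0]},
  {"offset": [-1, -0.5, -66], "twist": [0, 0, 0]},
  {"offset": [-1, -0.5, -66], "twist": [0, 0, 0]},
], claw=0.6)

```text
clock: 14.55
eef_pos: [0.6699, -0.0559, 0.1833]
tcp_rot: [0.976, 0.216, -0.002, -0.001]
force: [-0.1, -0.2, -0.3]
width: 0.0509
finger_force: 0.0
```

move_arm([
  {"offset": [0, 0, 0], "twist": [0, 0, 0]},
  {"offset": [0, 0, 0], "twist": [0, 0, 0]},
  {"offset": [0, 0, 0], "twist": [0, 0, 0]},
], claw=0)

```text
clock: 14.92
eef_pos: [0.6723, -0.0554, 0.187]
tcp_rot: [0.976, 0.217, 0.001, 0.0]
force: [-2.7, -0.4, 7.5]
width: 0.0229
finger_force: 59.0
```

```bash
python3 st.py
```

```text
14.93 [ 0.6723 -0.0554  0.187 ] yaw -64.96 w 0.0229 ff 59.0 F [-2.7 -0.4  7.5] T [0.002 0.522 0.011] j6 0.963 tau6 0.029 qv 0.002
```

move_arm([
  {"offset": [0, 0, 0], "twist": [0, 0, -1.5]},
  {"offset": [0, 0, 0], "twist": [0, 0, -3]},
  {"offset": [0, 0, 0], "twist": [0, 0, -4.5]},
  {"offset": [0, 0, 0], "twist": [0, 0, -6]},
])

```text
clock: 15.42
eef_pos: [0.6723, -0.0554, 0.187]
tcp_rot: [0.986, 0.165, 0.001, 0.0]
force: [-2.3, 0.3, 5.5]
width: 0.0232
finger_force: 59.1
```

```bash
python3 st.py
```

```text
15.43 [ 0.6723 -0.0554  0.187 ] yaw -71.0 w 0.0232 ff 59.1 F [-2.3  0.3  5.5] T [-0.005  0.476  0.28 ] j6 1.069 tau6 -0.41 qv 0.209
```

move_arm([
  {"offset": [0, 0, 0], "twist": [0, 0, -1.5]},
  {"offset": [0, 0, 0], "twist": [0, 0, -3]},
  {"offset": [0, 0, 0], "twist": [0, 0, -4.5]},
  {"offset": [0, 0, 0], "twist": [0, 0, -6]},
])

```text
clock: 15.92
eef_pos: [0.6723, -0.0554, 0.187]
tcp_rot: [0.994, 0.113, 0.001, 0.0]
force: [-3.1, 0.5, 7.3]
width: 0.023
finger_force: 59.1
```

```bash
python3 st.py
```

```text
15.93 [ 0.6723 -0.0554  0.187 ] yaw -76.99 w 0.023 ff 59.1 F [-3.1  0.5  7.3] T [-0.083  0.52   0.266] j6 1.173 tau6 -0.41 qv 0.208
```

move_arm([
  {"offset": [0, 0, 0], "twist": [0, 0, -1.5]},
  {"offset": [0, 0, 0], "twist": [0, 0, -3]},
  {"offset": [0, 0, 0], "twist": [0, 0, -4.5]},
  {"offset": [0, 0, 0], "twist": [0, 0, -6]},
])

```text
clock: 16.42
eef_pos: [0.6723, -0.0555, 0.1871]
tcp_rot: [0.998, 0.061, 0.001, 0.0]
force: [-3.3, -1.2, 6.2]
width: 0.0232
finger_force: 59.1
```

```bash
python3 st.py
```

```text
16.43 [ 0.6723 -0.0555  0.1871] yaw -82.99 w 0.0232 ff 59.1 F [-3.3 -1.2  6.2] T [-0.211  0.481  0.306] j6 1.278 tau6 -0.409 qv 0.208
```

move_arm([
  {"offset": [0, 0, 0], "twist": [0, 0, -1.5]},
  {"offset": [0, 0, 0], "twist": [0, 0, -3]},
  {"offset": [0, 0, 0], "twist": [0, 0, -4.5]},
  {"offset": [0, 0, 0], "twist": [0, 0, -6]},
])

```text
clock: 16.92
eef_pos: [0.6723, -0.0555, 0.187]
tcp_rot: [1.0, 0.009, 0.001, 0.0]
force: [-2.5, -0.0, 6.7]
width: 0.0231
finger_force: 59.1
```

```bash
python3 st.py
```

```text
16.93 [ 0.6723 -0.0555  0.187 ] yaw -88.99 w 0.0231 ff 59.1 F [-2.5 -0.   6.7] T [-0.253  0.558  0.323] j6 1.383 tau6 -0.397 qv 0.208
```

Contact came at about -83°. I'll continue until tau6 reads about -0.32.

move_arm([
  {"offset": [0, 0, 0], "twist": [0, 0, -1.5]},
  {"offset": [0, 0, 0], "twist": [0, 0, -3]},
  {"offset": [0, 0, 0], "twist": [0, 0, -4.5]},
  {"offset": [0, 0, 0], "twist": [0, 0, -6]},
  {"offset": [0, 0, 0], "twist": [0, 0, -7.5]},
  {"offset": [0, 0, 0], "twist": [0, 0, -9]},
])

```text
clock: 17.68
eef_pos: [0.6723, -0.0556, 0.187]
tcp_rot: [0.998, -0.07, 0.001, 0.0]
force: [-2.4, -0.9, 6.7]
width: 0.0232
finger_force: 59.1
```

```bash
python3 st.py
```

```text
17.68 [ 0.6723 -0.0556  0.187 ] yaw -98.0 w 0.0232 ff 59.1 F [-2.4 -0.9  6.7] T [-0.303  0.529  0.327] j6 1.54 tau6 -0.369 qv 0.209
```

move_arm([
  {"offset": [0, 0, 0], "twist": [0, 0, -1.5]},
  {"offset": [0, 0, 0], "twist": [0, 0, -3]},
  {"offset": [0, 0, 0], "twist": [0, 0, -4.5]},
  {"offset": [0, 0, 0], "twist": [0, 0, -6]},
  {"offset": [0, 0, 0], "twist": [0, 0, -7.5]},
  {"offset": [0, 0, 0], "twist": [0, 0, -9]},
])

```text
clock: 18.42
eef_pos: [0.6722, -0.0556, 0.187]
tcp_rot: [0.989, -0.148, 0.001, 0.0]
force: [-3.3, -1.3, 6.6]
width: 0.0232
finger_force: 59.1
```

```bash
python3 st.py
```

```text
18.43 [ 0.6722 -0.0556  0.187 ] yaw -106.99 w 0.0232 ff 59.1 F [-3.3 -1.3  6.6] T [-0.401  0.669  0.38 ] j6 1.697 tau6 -0.337 qv 0.209
```

move_arm([
  {"offset": [0, 0, 0], "twist": [0, 0, -1.5]},
  {"offset": [0, 0, 0], "twist": [0, 0, -3]},
  {"offset": [0, 0, 0], "twist": [0, 0, -4.5]},
])

```text
clock: 18.8
eef_pos: [0.6722, -0.0556, 0.187]
tcp_rot: [0.982, -0.186, 0.001, 0.0]
force: [-3.2, -1.4, 6.7]
width: 0.0233
finger_force: 59.2
```

```bash
python3 st.py
```

```text
18.8 [ 0.6722 -0.0556  0.187 ] yaw -111.49 w 0.0233 ff 59.2 F [-3.2 -1.4  6.7] T [-0.365  0.58   0.361] j6 1.775 tau6 -0.32 qv 0.206
```

move_arm([
  {"offset": [0, 0, 0], "twist": [0, 0, 0]},
  {"offset": [0, 0, 0], "twist": [0, 0, 0]},
  {"offset": [0, 0, 30], "twist": [0, 0, 0]},
  {"offset": [0, 0, 65], "twist": [0, 0, 0]},
  {"offset": [-45, 4, 66], "twist": [0, 0, 6]},
  {"offset": [-95, 8, 66], "twist": [0, 0, 12]},
  {"offset": [-145, 13, 66], "twist": [0, 0, 18]},
  {"offset": [-198.5, 17.4, 66], "twist": [0, 0, 24.1]},
  {"offset": [-198.5, 17.4, 66], "twist": [0, 0, 24.1]},
], claw=0.6)

```text
clock: 19.92
eef_pos: [0.4697, -0.0372, 0.2512]
tcp_rot: [1.0, 0.024, -0.001, -0.0]
force: [0.2, -0.4, -0.1]
width: 0.0514
finger_force: 0.0
```

```bash
python3 -c "
from cell import manip
manip.grab_frame('wrist')
manip.grab_frame('wrist')"; python3 dots.py; python3 st.py
```

```text
20.025 [ 0.4736 -0.0378  0.2516] [9.997e-01 2.290e-02 7.000e-04 2.000e-04]
[107.6  32.5] 286 [0.5816 0.0538 0.194 ] rect 30.2
[493.2  90. ] 257 [ 0.5636 -0.1485  0.194 ] rect 15.1
[278.5 243. ] 188 [ 0.4715 -0.0383  0.194 ] rect 0.6
20.07 [ 0.4742 -0.038   0.2515] yaw -87.38 w 0.0509 ff 0.0 F [-0.1 -0.1  0.9] T [0.013 0.002 0.05 ] j6 1.32 tau6 -0.084 qv 0.016
```

move_arm([
  {"offset": [-1, 0, -34], "twist": [0, 0, -1]},
  {"offset": [-1, 0, -66], "twist": [0, 0, -1]},
  {"offset": [-1, 0, -66], "twist": [0, 0, -1]},
], claw=0.6)

```text
clock: 20.45
eef_pos: [0.4722, -0.0377, 0.1835]
tcp_rot: [1.0, 0.014, -0.002, -0.0]
force: [0.7, -0.4, -0.1]
width: 0.0513
finger_force: 0.0
```

move_arm([
  {"offset": [0, 0, 0], "twist": [0, 0, 0]},
  {"offset": [0, 0, 0], "twist": [0, 0, 0]},
  {"offset": [0, 0, 0], "twist": [0, 0, 0]},
], claw=0)

```text
clock: 20.82
eef_pos: [0.4733, -0.0377, 0.1863]
tcp_rot: [1.0, 0.014, 0.001, 0.0]
force: [0.8, 4.2, 6.8]
width: 0.0226
finger_force: 58.9
```

```bash
python3 st.py
```

```text
20.82 [ 0.4733 -0.0377  0.1863] yaw -88.36 w 0.0226 ff 58.9 F [0.8 4.2 6.8] T [ 0.727 -0.161  0.243] j6 1.336 tau6 0.176 qv 0.004
```

move_arm([
  {"offset": [0, 0, 0], "twist": [0, 0, -1.5]},
  {"offset": [0, 0, 0], "twist": [0, 0, -3]},
  {"offset": [0, 0, 0], "twist": [0, 0, -4.5]},
  {"offset": [0, 0, 0], "twist": [0, 0, -6]},
])

```text
clock: 21.32
eef_pos: [0.4733, -0.0378, 0.1863]
tcp_rot: [0.999, -0.038, 0.001, 0.0]
force: [1.2, 4.0, 8.5]
width: 0.0229
finger_force: 59.1
```

```bash
python3 st.py
```

```text
21.32 [ 0.4733 -0.0378  0.1863] yaw -94.4 w 0.0229 ff 59.1 F [1.2 4.  8.5] T [ 0.585 -0.06   0.261] j6 1.442 tau6 -0.413 qv 0.209
```

move_arm([
  {"offset": [0, 0, 0], "twist": [0, 0, -1.5]},
  {"offset": [0, 0, 0], "twist": [0, 0, -3]},
  {"offset": [0, 0, 0], "twist": [0, 0, -4.5]},
  {"offset": [0, 0, 0], "twist": [0, 0, -6]},
])

```text
clock: 21.82
eef_pos: [0.4733, -0.0378, 0.1863]
tcp_rot: [0.996, -0.091, 0.001, 0.0]
force: [0.3, 3.3, 8.1]
width: 0.0229
finger_force: 59.1
```

```bash
python3 st.py
```

```text
21.82 [ 0.4733 -0.0378  0.1863] yaw -100.4 w 0.0229 ff 59.1 F [0.3 3.3 8.1] T [ 0.41  -0.004  0.275] j6 1.546 tau6 -0.412 qv 0.207
```

move_arm([
  {"offset": [0, 0, 0], "twist": [0, 0, -1.5]},
  {"offset": [0, 0, 0], "twist": [0, 0, -3]},
  {"offset": [0, 0, 0], "twist": [0, 0, -4.5]},
  {"offset": [0, 0, 0], "twist": [0, 0, -6]},
])

```text
clock: 22.32
eef_pos: [0.4733, -0.0378, 0.1863]
tcp_rot: [0.99, -0.143, 0.001, 0.0]
force: [0.1, 2.1, 7.0]
width: 0.0226
finger_force: 59.1
```

```bash
python3 st.py
```

```text
22.32 [ 0.4733 -0.0378  0.1863] yaw -106.39 w 0.0226 ff 59.1 F [0.1 2.1 7. ] T [ 0.326 -0.01   0.313] j6 1.651 tau6 -0.406 qv 0.207
```

move_arm([
  {"offset": [0, 0, 0], "twist": [0, 0, -1.5]},
  {"offset": [0, 0, 0], "twist": [0, 0, -3]},
  {"offset": [0, 0, 0], "twist": [0, 0, -4.5]},
  {"offset": [0, 0, 0], "twist": [0, 0, -6]},
])

```text
clock: 22.82
eef_pos: [0.4733, -0.0379, 0.1863]
tcp_rot: [0.981, -0.194, 0.001, 0.0]
force: [-0.4, 2.3, 8.0]
width: 0.0227
finger_force: 59.1
```

```bash
python3 st.py
```

```text
22.82 [ 0.4733 -0.0379  0.1863] yaw -112.39 w 0.0227 ff 59.1 F [-0.4  2.3  8. ] T [0.244 0.094 0.273] j6 1.756 tau6 -0.389 qv 0.207
```

move_arm([
  {"offset": [0, 0, 0], "twist": [0, 0, -1.5]},
  {"offset": [0, 0, 0], "twist": [0, 0, -3]},
  {"offset": [0, 0, 0], "twist": [0, 0, -4.5]},
  {"offset": [0, 0, 0], "twist": [0, 0, -6]},
  {"offset": [0, 0, 0], "twist": [0, 0, -7.5]},
  {"offset": [0, 0, 0], "twist": [0, 0, -9]},
])

```text
clock: 23.58
eef_pos: [0.4732, -0.038, 0.1863]
tcp_rot: [0.963, -0.271, 0.001, -0.0]
force: [0.0, 0.7, 7.8]
width: 0.0233
finger_force: 59.2
```

```bash
python3 st.py
```

```text
23.57 [ 0.4732 -0.038   0.1863] yaw -121.39 w 0.0233 ff 59.2 F [0.  0.7 7.8] T [0.054 0.133 0.321] j6 1.913 tau6 -0.358 qv 0.207
```

move_arm([
  {"offset": [0, 0, 0], "twist": [0, 0, -1.5]},
  {"offset": [0, 0, 0], "twist": [0, 0, -3]},
  {"offset": [0, 0, 0], "twist": [0, 0, -4.5]},
  {"offset": [0, 0, 0], "twist": [0, 0, -6]},
  {"offset": [0, 0, 0], "twist": [0, 0, -7.5]},
  {"offset": [0, 0, 0], "twist": [0, 0, -9]},
])

```text
clock: 24.32
eef_pos: [0.4731, -0.0381, 0.1863]
tcp_rot: [0.939, -0.345, 0.001, -0.0]
force: [-1.2, 0.8, 8.5]
width: 0.0231
finger_force: 59.2
```

```bash
python3 st.py
```

```text
24.32 [ 0.4731 -0.0381  0.1863] yaw -130.39 w 0.0231 ff 59.2 F [-1.2  0.8  8.5] T [-0.103  0.282  0.352] j6 2.07 tau6 -0.325 qv 0.209
```

move_arm([
  {"offset": [0, 0, 0], "twist": [0, 0, 0]},
  {"offset": [0, 0, 0], "twist": [0, 0, 0]},
  {"offset": [0, 0, 30], "twist": [0, 0, 0]},
  {"offset": [0, 0, 65], "twist": [0, 0, 6]},
  {"offset": [16, 13, 66], "twist": [0, 0, 15]},
  {"offset": [32, 26, 66], "twist": [0, 0, 25]},
  {"offset": [50, 40, 66], "twist": [0, 0, 35]},
  {"offset": [68, 55, 66], "twist": [0, 0, 45]},
  {"offset": [86, 70, 66], "twist": [0, 0, 55]},
  {"offset": [104, 86, 66], "twist": [0, 0, 64]},
  {"offset": [109.2, 90.7, 66], "twist": [0, 0, 67.9]},
  {"offset": [109.2, 90.7, 66], "twist": [0, 0, 67.9]},
], claw=0.6)

```text
clock: 25.82
eef_pos: [0.5816, 0.0532, 0.2509]
tcp_rot: [0.971, 0.238, -0.0, -0.0]
force: [-1.4, 0.9, 0.5]
width: 0.0512
finger_force: 0.0
```

```bash
python3 -c "
from cell import manip
manip.grab_frame('wrist')"; python3 dots.py; python3 st.py
```

```text
25.875 [0.5813 0.0529 0.2509] [ 9.714e-01  2.374e-01 -1.000e-04 -0.000e+00]
[521.9 192. ] 209 [ 0.672  -0.0582  0.194 ] rect 3.0
[278.7 242.2] 187 [0.5799 0.052  0.194 ] rect 27.5
25.93 [0.5812 0.0527 0.2509] yaw -62.56 w 0.0513 ff 0.0 F [-0.2 -0.1  0. ] T [ 0.004  0.024 -0.037] j6 1.08 tau6 -0.16 qv 0.006
```

move_arm([
  {"offset": [0, 0, -34], "twist": [0, 0, 0]},
  {"offset": [0, 0, -66], "twist": [0, 0, 0]},
  {"offset": [0, 0, -66], "twist": [0, 0, 0]},
], claw=0.6)

```text
clock: 26.3
eef_pos: [0.58, 0.0525, 0.1834]
tcp_rot: [0.971, 0.237, -0.002, -0.0]
force: [-0.5, 0.4, 0.1]
width: 0.051
finger_force: 0.0
```

move_arm([
  {"offset": [0, 0, 0], "twist": [0, 0, 0]},
  {"offset": [0, 0, 0], "twist": [0, 0, 0]},
  {"offset": [0, 0, 0], "twist": [0, 0, 0]},
], claw=0)

```text
clock: 26.68
eef_pos: [0.582, 0.0532, 0.1868]
tcp_rot: [0.971, 0.238, 0.001, 0.0]
force: [-3.6, 2.8, 7.8]
width: 0.0228
finger_force: 58.4
```

move_arm([
  {"offset": [0, 0, 0], "twist": [0, 0, -1.5]},
  {"offset": [0, 0, 0], "twist": [0, 0, -3]},
  {"offset": [0, 0, 0], "twist": [0, 0, -4.5]},
  {"offset": [0, 0, 0], "twist": [0, 0, -6]},
])

```text
clock: 27.18
eef_pos: [0.582, 0.0532, 0.1868]
tcp_rot: [0.982, 0.187, 0.001, 0.0]
force: [-3.1, 2.5, 7.7]
width: 0.0232
finger_force: 58.5
```

```bash
python3 st.py
```

```text
27.18 [0.582  0.0532 0.1868] yaw -68.5 w 0.0232 ff 58.5 F [-3.1  2.5  7.7] T [0.358 0.493 0.348] j6 1.184 tau6 -0.314 qv 0.21
```

move_arm([
  {"offset": [0, 0, 0], "twist": [0, 0, -1.5]},
  {"offset": [0, 0, 0], "twist": [0, 0, -3]},
  {"offset": [0, 0, 0], "twist": [0, 0, -4.5]},
  {"offset": [0, 0, 0], "twist": [0, 0, -6]},
  {"offset": [0, 0, 0], "twist": [0, 0, -7.5]},
  {"offset": [0, 0, 0], "twist": [0, 0, -9]},
])

```text
clock: 27.92
eef_pos: [0.582, 0.0531, 0.1868]
tcp_rot: [0.994, 0.109, 0.001, 0.0]
force: [-2.8, 1.8, 7.2]
width: 0.0229
finger_force: 58.6
```

```bash
python3 st.py
```

```text
27.93 [0.582  0.0531 0.1868] yaw -77.5 w 0.0229 ff 58.6 F [-2.8  1.8  7.2] T [0.267 0.465 0.383] j6 1.341 tau6 -0.277 qv 0.207
```

move_arm([
  {"offset": [0, 0, 0], "twist": [0, 0, -1.5]},
  {"offset": [0, 0, 0], "twist": [0, 0, -3]},
  {"offset": [0, 0, 0], "twist": [0, 0, -4.5]},
  {"offset": [0, 0, 0], "twist": [0, 0, -6]},
  {"offset": [0, 0, 0], "twist": [0, 0, -7.5]},
  {"offset": [0, 0, 0], "twist": [0, 0, -9]},
])

```text
clock: 28.68
eef_pos: [0.582, 0.053, 0.1867]
tcp_rot: [1.0, 0.031, 0.001, 0.0]
force: [-2.7, 1.0, 7.3]
width: 0.0231
finger_force: 58.7
```

```bash
python3 st.py
```

```text
28.68 [0.582  0.053  0.1867] yaw -86.5 w 0.0231 ff 58.7 F [-2.7  1.   7.3] T [0.059 0.549 0.492] j6 1.498 tau6 -0.24 qv 0.209
```

move_arm([
  {"offset": [0, 0, 0], "twist": [0, 0, -1.5]},
  {"offset": [0, 0, 0], "twist": [0, 0, -3]},
  {"offset": [0, 0, 0], "twist": [0, 0, -4.5]},
  {"offset": [0, 0, 0], "twist": [0, 0, -6]},
  {"offset": [0, 0, 0], "twist": [0, 0, -7.5]},
])

```text
clock: 29.3
eef_pos: [0.582, 0.0529, 0.1868]
tcp_rot: [0.999, -0.035, 0.001, 0.0]
force: [-3.3, 0.2, 6.8]
width: 0.0229
finger_force: 58.7
```

```bash
python3 st.py
```

```text
29.3 [0.582  0.0529 0.1868] yaw -93.99 w 0.0229 ff 58.7 F [-3.3  0.2  6.8] T [-0.048  0.563  0.468] j6 1.629 tau6 -0.208 qv 0.208
```

move_arm([
  {"offset": [0, 0, 0], "twist": [0, 0, 0]},
  {"offset": [0, 0, 0], "twist": [0, 0, 0]},
  {"offset": [0, 0, 30], "twist": [0, 0, 0]},
  {"offset": [0, 0, 65], "twist": [0, 0, 2]},
  {"offset": [-4, -50, 66], "twist": [0, 0, 10]},
  {"offset": [-9, -100, 66], "twist": [0, 0, 19]},
  {"offset": [-14, -150, 66], "twist": [0, 0, 28]},
  {"offset": [-18.1, -199.2, 66], "twist": [0, 0, 36]},
  {"offset": [-18.1, -199.2, 66], "twist": [0, 0, 36]},
], claw=0.6)

```text
clock: 30.42
eef_pos: [0.5632, -0.1494, 0.2512]
tcp_rot: [0.961, 0.276, 0.0, 0.0]
force: [-0.4, 0.9, 0.2]
width: 0.0515
finger_force: 0.0
```

```bash
python3 -c "
from cell import manip
manip.grab_frame('wrist')
manip.grab_frame('wrist')"; python3 dots.py; python3 st.py
```

```text
30.525 [ 0.5633 -0.1465  0.2511] [ 9.615e-01  2.749e-01  1.000e-04 -1.000e-04]
[247.2   3. ] 4 [ 0.6609 -0.0674  0.194 ] rect 31.9
[278.2 241.9] 183 [ 0.5619 -0.1471  0.194 ] rect 32.0
[ 48.9 271.5] 169 [ 0.47  -0.037  0.194] rect 62.3
30.57 [ 0.5634 -0.1458  0.2511] yaw -58.03 w 0.051 ff 0.0 F [-0.5 -0.1  0.1] T [-0.046  0.009 -0.035] j6 0.657 tau6 -0.173 qv 0.017
```

move_arm([
  {"offset": [0, 0, -34], "twist": [0, 0, 0]},
  {"offset": [0, 0, -66], "twist": [0, 0, 0]},
  {"offset": [0, 0, -66], "twist": [0, 0, 0]},
], claw=0.6)

```text
clock: 30.95
eef_pos: [0.5624, -0.1447, 0.1834]
tcp_rot: [0.961, 0.276, -0.002, -0.001]
force: [-0.2, 0.8, -0.1]
width: 0.0512
finger_force: 0.0
```

move_arm([
  {"offset": [0, 0, 0], "twist": [0, 0, 0]},
  {"offset": [0, 0, 0], "twist": [0, 0, 0]},
  {"offset": [0, 0, 0], "twist": [0, 0, 0]},
], claw=0)

```text
clock: 31.32
eef_pos: [0.564, -0.1459, 0.1867]
tcp_rot: [0.961, 0.276, 0.001, 0.0]
force: [-0.9, 5.1, 6.2]
width: 0.0229
finger_force: 58.5
```

move_arm([
  {"offset": [0, 0, 0], "twist": [0, 0, -1.5]},
  {"offset": [0, 0, 0], "twist": [0, 0, -3]},
  {"offset": [0, 0, 0], "twist": [0, 0, -4.5]},
  {"offset": [0, 0, 0], "twist": [0, 0, -6]},
])

```text
clock: 31.82
eef_pos: [0.564, -0.1459, 0.1867]
tcp_rot: [0.974, 0.225, 0.001, 0.0]
force: [-1.7, 4.6, 6.9]
width: 0.0231
finger_force: 58.3
```

```bash
python3 st.py
```

```text
31.82 [ 0.564  -0.1459  0.1867] yaw -63.99 w 0.0231 ff 58.3 F [-1.7  4.6  6.9] T [0.794 0.265 0.391] j6 0.761 tau6 -0.309 qv 0.208
```

move_arm([
  {"offset": [0, 0, 0], "twist": [0, 0, -1.5]},
  {"offset": [0, 0, 0], "twist": [0, 0, -3]},
  {"offset": [0, 0, 0], "twist": [0, 0, -4.5]},
  {"offset": [0, 0, 0], "twist": [0, 0, -6]},
  {"offset": [0, 0, 0], "twist": [0, 0, -7.5]},
  {"offset": [0, 0, 0], "twist": [0, 0, -9]},
])

```text
clock: 32.58
eef_pos: [0.564, -0.146, 0.1867]
tcp_rot: [0.989, 0.148, 0.001, 0.0]
force: [-0.4, 2.6, 6.6]
width: 0.0232
finger_force: 58.3
```

```bash
python3 st.py
```

```text
32.58 [ 0.564  -0.146   0.1867] yaw -72.99 w 0.0232 ff 58.3 F [-0.4  2.6  6.6] T [0.606 0.212 0.392] j6 0.918 tau6 -0.272 qv 0.207
```

move_arm([
  {"offset": [0, 0, 0], "twist": [0, 0, -1.5]},
  {"offset": [0, 0, 0], "twist": [0, 0, -3]},
  {"offset": [0, 0, 0], "twist": [0, 0, -4.5]},
  {"offset": [0, 0, 0], "twist": [0, 0, -6]},
  {"offset": [0, 0, 0], "twist": [0, 0, -7.5]},
  {"offset": [0, 0, 0], "twist": [0, 0, -9]},
])

```text
clock: 33.33
eef_pos: [0.5641, -0.1461, 0.1867]
tcp_rot: [0.998, 0.07, 0.001, 0.0]
force: [-1.1, 2.8, 6.9]
width: 0.0231
finger_force: 58.3
```

```bash
python3 st.py
```

```text
33.33 [ 0.5641 -0.1461  0.1867] yaw -81.99 w 0.0231 ff 58.3 F [-1.1  2.8  6.9] T [0.449 0.263 0.476] j6 1.075 tau6 -0.235 qv 0.208
```

move_arm([
  {"offset": [0, 0, 0], "twist": [0, 0, -1.5]},
  {"offset": [0, 0, 0], "twist": [0, 0, -3]},
  {"offset": [0, 0, 0], "twist": [0, 0, -4.5]},
  {"offset": [0, 0, 0], "twist": [0, 0, -6]},
  {"offset": [0, 0, 0], "twist": [0, 0, -7.5]},
])

```text
clock: 33.95
eef_pos: [0.564, -0.1462, 0.1867]
tcp_rot: [1.0, 0.004, 0.001, 0.0]
force: [-1.3, 2.2, 5.3]
width: 0.0234
finger_force: 58.3
```

```bash
python3 st.py
```

```text
33.95 [ 0.564  -0.1462  0.1867] yaw -89.49 w 0.0234 ff 58.3 F [-1.3  2.2  5.3] T [0.339 0.266 0.495] j6 1.206 tau6 -0.203 qv 0.209
```

move_arm([
  {"offset": [0, 0, 0], "twist": [0, 0, 0]},
  {"offset": [0, 0, 0], "twist": [0, 0, 0]},
  {"offset": [0, 0, 30], "twist": [0, 0, 0]},
  {"offset": [0, 0, 65], "twist": [0, 0, 0]},
  {"offset": [36, 30, 66], "twist": [0, 0, -7]},
  {"offset": [73, 61, 66], "twist": [0, 0, -15]},
  {"offset": [108.7, 91, 66], "twist": [0, 0, -22]},
  {"offset": [108.7, 91, 66], "twist": [0, 0, -22]},
], claw=0.6)

```text
clock: 34.95
eef_pos: [0.6738, -0.0531, 0.2506]
tcp_rot: [0.983, -0.186, 0.0, -0.0]
force: [-0.2, 0.4, 0.0]
width: 0.0514
finger_force: 0.0
```

```bash
python3 -c "
from cell import manip
manip.grab_frame('wrist')
manip.grab_frame('wrist')"; python3 dots.py; python3 st.py
```

```text
35.05 [ 0.6719 -0.0552  0.2507] [ 9.827e-01 -1.853e-01 -3.000e-04  1.000e-04]
[280.  242.5] 196 [ 0.6702 -0.056   0.194 ] rect 68.7
35.1 [ 0.6716 -0.0557  0.2509] yaw -111.4 w 0.0515 ff 0.0 F [-0.4 -0.7  0.2] T [-0.02   0.01  -0.044] j6 1.773 tau6 0.109 qv 0.013
```

move_arm([
  {"offset": [0, 0, -34], "twist": [0, 0, 0]},
  {"offset": [0, 0, -66], "twist": [0, 0, 0]},
  {"offset": [0, 0, -66], "twist": [0, 0, 0]},
], claw=0.6)

```text
clock: 35.48
eef_pos: [0.6702, -0.056, 0.1832]
tcp_rot: [0.982, -0.186, -0.002, 0.0]
force: [-0.6, -0.1, 0.7]
width: 0.0509
finger_force: 0.0
```

move_arm([
  {"offset": [0, 0, 0], "twist": [0, 0, 0]},
  {"offset": [0, 0, 0], "twist": [0, 0, 0]},
  {"offset": [0, 0, 0], "twist": [0, 0, 0]},
], claw=0)

```text
clock: 35.85
eef_pos: [0.6727, -0.0558, 0.187]
tcp_rot: [0.983, -0.186, 0.001, 0.0]
force: [-1.3, -1.8, 5.8]
width: 0.0234
finger_force: 60.2
```

move_arm([
  {"offset": [0, 0, 0], "twist": [0, 0, -1.5]},
  {"offset": [0, 0, 0], "twist": [0, 0, -3]},
  {"offset": [0, 0, 0], "twist": [0, 0, -4.5]},
  {"offset": [0, 0, 0], "twist": [0, 0, -6]},
])

```text
clock: 36.35
eef_pos: [0.6727, -0.0558, 0.1869]
tcp_rot: [0.971, -0.238, 0.001, 0.0]
force: [-2.3, -2.3, 5.8]
width: 0.0228
finger_force: 60.2
```

```bash
python3 st.py
```

```text
36.35 [ 0.6727 -0.0558  0.1869] yaw -117.49 w 0.0228 ff 60.2 F [-2.3 -2.3  5.8] T [-0.474  0.395  0.36 ] j6 1.88 tau6 -0.312 qv 0.209
```

move_arm([
  {"offset": [0, 0, 0], "twist": [0, 0, -1.5]},
  {"offset": [0, 0, 0], "twist": [0, 0, -3]},
  {"offset": [0, 0, 0], "twist": [0, 0, -4.5]},
  {"offset": [0, 0, 0], "twist": [0, 0, -6]},
  {"offset": [0, 0, 0], "twist": [0, 0, -7.5]},
  {"offset": [0, 0, 0], "twist": [0, 0, -9]},
])

```text
clock: 37.1
eef_pos: [0.6726, -0.0559, 0.1869]
tcp_rot: [0.95, -0.313, 0.001, 0.0]
force: [-2.3, -2.2, 6.0]
width: 0.0232
finger_force: 60.2
```

```bash
python3 st.py
```

```text
37.1 [ 0.6726 -0.0559  0.1869] yaw -126.49 w 0.0232 ff 60.2 F [-2.3 -2.2  6. ] T [-0.559  0.463  0.404] j6 2.037 tau6 -0.276 qv 0.207
```

move_arm([
  {"offset": [0, 0, 0], "twist": [0, 0, -1.5]},
  {"offset": [0, 0, 0], "twist": [0, 0, -3]},
  {"offset": [0, 0, 0], "twist": [0, 0, -4.5]},
  {"offset": [0, 0, 0], "twist": [0, 0, -6]},
  {"offset": [0, 0, 0], "twist": [0, 0, -7.5]},
  {"offset": [0, 0, 0], "twist": [0, 0, -9]},
])

```text
clock: 37.85
eef_pos: [0.6725, -0.056, 0.1869]
tcp_rot: [0.922, -0.387, 0.001, 0.0]
force: [-3.0, -4.4, 6.2]
width: 0.023
finger_force: 60.3
```

```bash
python3 st.py
```

```text
37.85 [ 0.6725 -0.056   0.1869] yaw -135.49 w 0.023 ff 60.3 F [-3.  -4.4  6.2] T [-0.71   0.55   0.449] j6 2.194 tau6 -0.237 qv 0.208
```

move_arm([
  {"offset": [0, 0, 0], "twist": [0, 0, -1.5]},
  {"offset": [0, 0, 0], "twist": [0, 0, -3]},
  {"offset": [0, 0, 0], "twist": [0, 0, -4.5]},
  {"offset": [0, 0, 0], "twist": [0, 0, -6]},
  {"offset": [0, 0, 0], "twist": [0, 0, -7.5]},
])

```text
clock: 38.48
eef_pos: [0.6724, -0.056, 0.1869]
tcp_rot: [0.895, -0.446, 0.001, 0.0]
force: [-3.6, -3.9, 6.1]
width: 0.0229
finger_force: 60.4
```

```bash
python3 st.py
```

```text
38.48 [ 0.6724 -0.056   0.1869] yaw -142.99 w 0.0229 ff 60.4 F [-3.6 -3.9  6.1] T [-0.848  0.674  0.472] j6 2.325 tau6 -0.205 qv 0.207
```

move_arm([
  {"offset": [0, 0, 0], "twist": [0, 0, 0]},
  {"offset": [0, 0, 0], "twist": [0, 0, 0]},
  {"offset": [0, 0, 30], "twist": [0, 0, 0]},
  {"offset": [0, 0, 65], "twist": [0, 0, 0]},
  {"offset": [-45, 4, 66], "twist": [0, 0, 3]},
  {"offset": [-95, 8, 66], "twist": [0, 0, 6]},
  {"offset": [-145, 13, 66], "twist": [0, 0, 9]},
  {"offset": [-198.9, 17.5, 66], "twist": [0, 0, 12.6]},
  {"offset": [-198.9, 17.5, 66], "twist": [0, 0, 12.6]},
], claw=0.6)

```text
clock: 39.6
eef_pos: [0.4696, -0.0371, 0.2512]
tcp_rot: [0.939, -0.344, -0.001, 0.0]
force: [0.4, 0.0, -0.2]
width: 0.051
finger_force: 0.0
```

```bash
python3 -c "
from cell import manip
manip.grab_frame('wrist')
manip.grab_frame('wrist')"; python3 dots.py; python3 st.py
```

```text
39.7 [ 0.4735 -0.0378  0.2516] [ 9.386e-01 -3.450e-01  7.000e-04 -2.000e-04]
[312.   1.] 1 [ 0.5589 -0.1328  0.194 ] rect 49.8
[ 37.7 203.5] 200 [0.5819 0.0545 0.194 ] rect 71.5
[279.5 243. ] 191 [ 0.4716 -0.0375  0.194 ] rect 49.7
39.75 [ 0.4741 -0.0379  0.2515] yaw -130.37 w 0.0511 ff 0.0 F [-0.1 -0.4 -0.6] T [ 0.011  0.002 -0.064] j6 2.07 tau6 -0.057 qv 0.015
```

move_arm([
  {"offset": [0, 0, -34], "twist": [0, 0, 0]},
  {"offset": [0, 0, -66], "twist": [0, 0, 0]},
  {"offset": [0, 0, -66], "twist": [0, 0, 0]},
], claw=0.6)

```text
clock: 40.12
eef_pos: [0.4731, -0.0377, 0.1835]
tcp_rot: [0.939, -0.345, -0.002, 0.0]
force: [-0.4, -0.3, 0.9]
width: 0.0513
finger_force: 0.0
```

move_arm([
  {"offset": [0, 0, 0], "twist": [0, 0, 0]},
  {"offset": [0, 0, 0], "twist": [0, 0, 0]},
  {"offset": [0, 0, 0], "twist": [0, 0, 0]},
], claw=0)

```text
clock: 40.5
eef_pos: [0.4739, -0.0383, 0.1864]
tcp_rot: [0.939, -0.345, 0.001, 0.0]
force: [-2.9, -4.3, 4.9]
width: 0.023
finger_force: 58.5
```

move_arm([
  {"offset": [0, 0, 0], "twist": [0, 0, -1.5]},
  {"offset": [0, 0, 0], "twist": [0, 0, -3]},
  {"offset": [0, 0, 0], "twist": [0, 0, -4.5]},
  {"offset": [0, 0, 0], "twist": [0, 0, -6]},
])

```text
clock: 41.0
eef_pos: [0.4739, -0.0384, 0.1864]
tcp_rot: [0.919, -0.394, 0.001, 0.0]
force: [-3.0, -6.3, 5.2]
width: 0.0232
finger_force: 58.5
```

```bash
python3 st.py
```

```text
41.0 [ 0.4739 -0.0384  0.1864] yaw -136.38 w 0.0232 ff 58.5 F [-3.  -6.3  5.2] T [-0.89   0.441  0.372] j6 2.175 tau6 -0.308 qv 0.208
```

move_arm([
  {"offset": [0, 0, 0], "twist": [0, 0, -1.5]},
  {"offset": [0, 0, 0], "twist": [0, 0, -3]},
  {"offset": [0, 0, 0], "twist": [0, 0, -4.5]},
  {"offset": [0, 0, 0], "twist": [0, 0, -6]},
  {"offset": [0, 0, 0], "twist": [0, 0, -7.5]},
  {"offset": [0, 0, 0], "twist": [0, 0, -9]},
])

```text
clock: 41.75
eef_pos: [0.4737, -0.0385, 0.1864]
tcp_rot: [0.885, -0.465, 0.001, 0.0]
force: [-3.6, -6.6, 6.9]
width: 0.0237
finger_force: 58.6
```

```bash
python3 st.py
```

```text
41.75 [ 0.4737 -0.0385  0.1864] yaw -145.37 w 0.0237 ff 58.6 F [-3.6 -6.6  6.9] T [-1.169  0.73   0.462] j6 2.332 tau6 -0.269 qv 0.207
```

move_arm([
  {"offset": [0, 0, 0], "twist": [0, 0, -1.5]},
  {"offset": [0, 0, 0], "twist": [0, 0, -3]},
  {"offset": [0, 0, 0], "twist": [0, 0, -4.5]},
  {"offset": [0, 0, 0], "twist": [0, 0, -6]},
  {"offset": [0, 0, 0], "twist": [0, 0, -7.5]},
  {"offset": [0, 0, 0], "twist": [0, 0, -9]},
])

```text
clock: 42.5
eef_pos: [0.4735, -0.0386, 0.1864]
tcp_rot: [0.846, -0.533, 0.001, 0.0]
force: [-5.0, -8.5, 7.6]
width: 0.023
finger_force: 58.8
```

```bash
python3 st.py
```

```text
42.5 [ 0.4735 -0.0386  0.1864] yaw -154.37 w 0.023 ff 58.8 F [-5.  -8.5  7.6] T [-1.423  0.849  0.482] j6 2.489 tau6 -0.23 qv 0.207
```

move_arm([
  {"offset": [0, 0, 0], "twist": [0, 0, -1.5]},
  {"offset": [0, 0, 0], "twist": [0, 0, -3]},
  {"offset": [0, 0, 0], "twist": [0, 0, -4.5]},
  {"offset": [0, 0, 0], "twist": [0, 0, -6]},
])

```text
clock: 43.0
eef_pos: [0.4734, -0.0387, 0.1864]
tcp_rot: [0.817, -0.576, 0.001, 0.0]
force: [-5.4, -8.7, 7.4]
width: 0.0231
finger_force: 58.9
```

```bash
python3 st.py
```

```text
43.0 [ 0.4734 -0.0387  0.1864] yaw -160.37 w 0.0231 ff 58.9 F [-5.4 -8.7  7.4] T [-1.601  1.038  0.417] j6 2.594 tau6 -0.204 qv 0.207
```

All four knobs are at about 40 N. B and C have probably relaxed since, so I'll check and touch them up, with 29 s left.

move_arm([
  {"offset": [0, 0, 0], "twist": [0, 0, 0]},
  {"offset": [0, 0, 0], "twist": [0, 0, 0]},
  {"offset": [0, 0, 30], "twist": [0, 0, 0]},
  {"offset": [0, 0, 65], "twist": [0, 0, 6]},
  {"offset": [16, 13, 66], "twist": [0, 0, 15]},
  {"offset": [32, 26, 66], "twist": [0, 0, 25]},
  {"offset": [50, 40, 66], "twist": [0, 0, 35]},
  {"offset": [68, 55, 66], "twist": [0, 0, 45]},
  {"offset": [86, 70, 66], "twist": [0, 0, 55]},
  {"offset": [104, 86, 66], "twist": [0, 0, 63]},
  {"offset": [108.7, 90.7, 66], "twist": [0, 0, 66.4]},
  {"offset": [108.7, 90.7, 66], "twist": [0, 0, 66.4]},
], claw=0.6)

```text
clock: 44.5
eef_pos: [0.5821, 0.0533, 0.2511]
tcp_rot: [0.999, -0.034, 0.0, -0.0]
force: [0.0, 0.2, -0.6]
width: 0.0511
finger_force: 0.0
```

```bash
python3 dots.py; python3 st.py
```

```text
44.5 [0.5821 0.0533 0.2511] [ 9.994e-01 -3.430e-02  1.000e-04 -1.000e-04]
[479.2  65.1] 282 [ 0.6716 -0.0578  0.194 ] rect 34.0
[279.8 243.9] 182 [0.5796 0.0523 0.194 ] rect 87.1
44.55 [0.5818 0.053  0.2511] yaw -94.02 w 0.0512 ff 0.0 F [ 0.2 -0.8  0.1] T [0.026 0.097 0.054] j6 1.63 tau6 -0.431 qv 0.009
```

move_arm([
  {"offset": [0, 0, -34], "twist": [0, 0, 0]},
  {"offset": [0, 0, -66], "twist": [0, 0, 0]},
  {"offset": [0, 0, -66], "twist": [0, 0, 0]},
], claw=0.6)

```text
clock: 44.92
eef_pos: [0.5804, 0.0526, 0.1835]
tcp_rot: [0.999, -0.035, -0.002, 0.0]
force: [0.5, -0.3, 1.0]
width: 0.0513
finger_force: 0.0
```

move_arm([
  {"offset": [0, 0, 0], "twist": [0, 0, 0]},
  {"offset": [0, 0, 0], "twist": [0, 0, 0]},
  {"offset": [0, 0, 0], "twist": [0, 0, 0]},
], claw=0)

```text
clock: 45.3
eef_pos: [0.5826, 0.053, 0.1867]
tcp_rot: [0.999, -0.035, 0.001, -0.0]
force: [-0.5, 1.1, 5.3]
width: 0.023
finger_force: 59.1
```

move_arm([
  {"offset": [0, 0, 0], "twist": [0, 0, -1.5]},
  {"offset": [0, 0, 0], "twist": [0, 0, -3]},
  {"offset": [0, 0, 0], "twist": [0, 0, -4.5]},
])

```text
clock: 45.68
eef_pos: [0.5826, 0.0529, 0.1867]
tcp_rot: [0.997, -0.074, 0.001, -0.0]
force: [-0.8, -0.3, 5.3]
width: 0.0233
finger_force: 59.4
```

```bash
python3 st.py
```

```text
45.67 [0.5826 0.0529 0.1867] yaw -98.5 w 0.0233 ff 59.4 F [-0.8 -0.3  5.3] T [-0.058  0.223  0.445] j6 1.708 tau6 -0.202 qv 0.208
```

Before this touch-up, B read about 38 N, so relaxation is small and C will be similar. I'll release, retract, let it settle and hand in.

move_arm([
  {"offset": [0, 0, 0], "twist": [0, 0, 0]},
  {"offset": [0, 0, 0], "twist": [0, 0, 0]},
  {"offset": [0, 0, 30], "twist": [0, 0, 0]},
  {"offset": [0, 0, 80], "twist": [0, 0, 0]},
  {"offset": [0, 0, 120], "twist": [0, 0, 0]},
  {"offset": [0, 0, 120], "twist": [0, 0, 0]},
  {"offset": [0, 0, 120], "twist": [0, 0, 0]},
  {"offset": [0, 0, 120], "twist": [0, 0, 0]},
], claw=0.6)

```text
clock: 46.68
eef_pos: [0.5813, 0.0529, 0.3038]
tcp_rot: [0.997, -0.074, -0.001, 0.0]
force: [0.1, 0.3, -0.3]
width: 0.0511
finger_force: 0.0
```

```bash
python3 st.py; python3 -c "
from cell import manip
print(manip.sign_off())"
```

```text
46.67 [0.5813 0.0529 0.3038] yaw -98.45 w 0.0511 ff 0.0 F [ 0.1  0.3 -0.3] T [ 0.049  0.018 -0.008] j6 1.707 tau6 -0.006 qv 0.004
the job is handed in; nothing more can be done
None
```

I tightened all four clamps crosswise in two passes, to about 17–19 N and then about 38–41 N by torque estimate, and handed the job in at 46.7 s; the hand-in returned no verdict, and lid level and the bystanders were not measured.

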